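Click-close a toppings canister and put it on the serving tray

ROBOT

A 7-joint arm with a two-finger parallel gripper is mounted at the origin on the work surface. World frame = base frame: x ahead of the robot, y to its left, z up, the work surface at z = 0. Lengths are in m, angles in degrees, forces in N, time in s.
With the tool pointing down it reaches from about 0.425 to 0.95 m from the base axis. Payload 4.7 kg.
Tool frame: the origin (TCP) lies at the very end of the fingers, on their centre line; the grasp point (between the pads) lies 19 mm behind it; z points along the fingers, y is the line along which they close (so a half turn about z gives the same grasp; the last joint's range is limited). The gripper opens to 85 mm and grips with 20 to 120 N. Pads are 22 mm wide; open, the fingers measure 114 mm over their backs; the gripper's body (76 mm by 85 mm) begins 54 mm behind the grasp point. The pads swing forward as they close: fully open they stand 13 mm farther back than shut.
Start: joints at [-64.739, 26.849, -2.785, 87.806, 1.381, 65.374, -4.715], TCP at [0.306, 0.602, 0.231] pointing down, gripper open.
Joint ranges: [-148.3, 148.3], [-19.14, 114.17], [-79.39, 73.82], [5.75, 140.21], [-59.74, 239.74], [12.07, 113.84], [-152.46, 152.46]. Speed limits (degrees/s): [147.25, 147.25, 180, 180, 180, 180, 180].

INTERFACE

Orientations are given as a 3x3 rotation matrix whose columns are the frame's x, y, z axes.
In Python, from rig import monitor, optics, ticket gives the robot as it stands.
- The arm moves only by the tool arm_command, never from a script. Its argument "rows" is a list of rows, each a list of 3 entries, a list of its own where there are three numbers: the turn, a rotation vector about the tool's x, y, z each as a share of 60 degrees, from -1 to 1, then the shift along the tool's x, y, z each as a share of 0.25 m, from -1 to 1, then the opening, from 0 (shut) to 1 (fully open). In form: [[[wx, wy, wz], [dx, dy, dz], claw], ...]. A call has 1 to 8 rows; each row shifts and turns the commanded pose from where the row before left it, along the tool's axes as they then stand; what a row does not reach is not made up. A row lasts 1/12 s, in which the tool goes at most 41.7 mm and 7.16 degrees, less where a joint would pass 70% of its speed; a pose out of reach is approached as far as the arm can. A call with a number of a shift or a turn outside -1 to 1 is refused whole. A call with a gripper value outside its range is refused whole. The fingers move at their own pace and stop on an object; the grip force is fixed at half the most. Time passes only in rows, so rows that do not move let the fingers close. It gives the time, the measured TCP pose, the force, the opening and the grip force at its end, in the units of the state.
- monitor.observe(): the state, without advancing time (a new reading comes with each control period).
- optics.snapshot(name): name is "side" or "top" or "wrist"; returns the picture (480x640x3 uint8, red, green, blue); there is no depth.
- optics.calibration(name): a dict with "fx", "fy", "cx", "cy" (pixels), "eye" and "attitude" of the camera in the world. Camera axes: x right, y down, z forward; pixel columns grow to the right and rows downward; lengths in m; the calibration is good to about 2 mm. The wrist camera is an equidistant fisheye: a pixel r from the principal point sees the ray r / f radians off the axis. A picture is of the moment at which its call begins: read the wrist's pose just before it. calibration takes no time and is no camera call; for the wrist camera it gives the pose at the moment of the call.
- ticket.sign_off(): hands the job in; it is judged then, once.
The state is a dict: "time": time; "q": joint angles; "dq": joint speeds; "effort": joint torques, N m; "position": TCP position; "tool_rot": TCP orientation; "force": force on the tool from outside, world axes, zero at the start; "ft_torque": the same for the moment, N m; "opening": finger opening in m; "grip_force": force on a finger pad.
Only numpy, scipy, OpenCV 4.12 (cv2) and the standard library are available. Lean on these libraries where they do the work, as an engineer would, in place of code of your own. Each camera call takes 0.05 s, during which the arm holds its last target. There are 200 camera calls.

TASK

Close the square steel canister: carry it by its body (never lift it by its cap) into the middle of the holder, between its two rails, let go, then turn its bar-shaped cap clockwise until it is home and clicks over; one click is enough, and not more than three. Then take the canister by its body again and set it upright on the tray inside the empty drawn square, squared up with the lines, and let go. Leave the round jar, the bowl and the spoon where they are.

Things in the scene. Friction and masses are not known exactly. Their poses are not given: they have to be found in the camera images.
- canister: Square steel canister, 56 x 56 mm in plan, body 100 mm high, upright, 0.3 to 0.7 kg; black cap on top, up to 124 mm above the underside. Origin: centre of its underside; z up, x and y square to its sides; same every quarter turn. The cap turns it unless it stands between the rails. Gripped across its sides from above at 88 to 92 mm above the underside, most grippers clear the cap.
- cap: Cap on the canister's axis: upright black grip bar 50 mm long (x), 22 mm thick (y), on a round grey flange 50 mm across and 3 mm high. Origin: on the axis at the cap's underside, 100 mm above the canister's underside. The bar spans 2 to 24 mm above this origin; pinch it across y. It turns without rising or sinking.
- seal (a joint): Thread of the cap, rad. Grows as the cap turns clockwise seen from above; 2.0 is home (a hard stop), and it starts 0.7 to 1.5 short of that. Friction about 0.06 N m.
- click (a joint): Torque-limiting ratchet between cap and thread, rad. 0 at the start; at about 0.35 N m (reached only with the thread home) the cap slips on clockwise, one click every 0.52 rad (30 degrees), resting near 0.52, 1.05, 1.57. The cap's clockwise turn is the growth of seal plus that of click.
- holder: Holder fixed to the counter: base plate 110 x 116 mm, 4 mm thick, two parallel steel rails 100 mm long along its x, 64 mm apart inside, flared lips up to 48 mm above the counter; open at both ends and above. Origin: centre of its underside. The canister stands on the plate, sides along the rails, its centre within 25 mm of the middle along x.
- tray: White serving tray fixed to the counter, 300 mm (x) by 240 mm (y), floor 4 mm thick, rim 12 mm high. Black outlines drawn on its floor: a circle with the bowl in it, a long rectangle with the spoon in it, and an empty square. Origin: centre of its underside.
- spot (a point): Centre of the empty drawn square on the tray, on the floor of the tray (80 mm to -x and 30 mm to +y of the tray's centre); inside of the lines 68 x 68 mm, lines parallel to the axes of this point and of the tray.
- jar: Bystander: round steel jar with a round black lid, 64 mm across, 120 mm high. Origin: centre of its underside.
- bowl: Bystander: white bowl on the tray, 116 mm across, 50 mm high. Origin: centre of its underside.
- spoon: Bystander: steel spoon lying on the tray along its x, 180 mm long.

How it is judged (in metres and radians):
On the way, in this order (a step that is already met when the one before it is completed fails the run):
1. the canister stands upright on the holder's base between its rails, and the fingers have let it go (y of canister in the frame of holder between -0.008 and 0.008 m and x of canister in the frame of holder between -0.025 and 0.025 m and z of canister in the frame of holder below 0.008 m and angle between canister's own z axis and vertical below 0.06 rad and contact force between the fingers and canister below 0.3 N), for 0.2 s.
2. in the holder, the cap is home on its thread and has clicked over at least once (y of canister in the frame of holder between -0.008 and 0.008 m and x of canister in the frame of holder between -0.025 and 0.025 m and z of canister in the frame of holder below 0.008 m and angle between canister's own z axis and vertical below 0.06 rad and value of joint seal above 1.92 rad and value of joint click above 0.4 rad), for 0.2 s.
At the end, for the whole second after the job is handed in: Canister released, upright and still on the tray, centre within 10 mm of the middle of the drawn square, sides within 0.26 rad of its lines; cap home (seal above 1.92) and clicked one to three times (click 0.4 to 1.9); jar, bowl and spoon within 30 mm of where they were (horizontal distance between canister and spot below 0.01 m and z of canister in the frame of spot below 0.004 m and angle between canister's own z axis and vertical below 0.05 rad and (angle between the x axis of canister and the x axis of spot, either way round below 0.26 rad or angle between the x axis of canister and the y axis of spot, either way round below 0.26 rad) and value of joint seal above 1.92 rad and value of joint click between 0.4 and 1.9 rad and contact force between the fingers and canister below 0.3 N and linear speed of canister below 0.02 m/s); the robot touches nothing.
It fails at once if the canister is lifted by its cap (height (world z) of canister above 0.02 m and contact force between the fingers and cap above 1 N).
It fails at once if the cap is ratcheted past three clicks (value of joint click above 1.9 rad).
It fails at once if the jar, the bowl or the spoon is displaced by more than 30 mm, or the jar or bowl is tipped (distance of any of jar, bowl, spoon from where it was at the start of the episode above 0.03 m or angle between any of jar, bowl's own z axis and vertical above 0.4 rad).
It also fails if it takes over 72 s, if anything falls off the work surface, if the arm or the gripper's body presses on something with over 40 N, if the wrist force passes 120 N, or if a joint passes its speed limit or range.

## Working session

There is one attempt and no reset: what is moved stays moved. The work goes in short steps, Python scripts to look and compute and a tool call to move; the robot and the scene stay as the last step left them, time stands still between calls to the robot, and variables do not carry over. Pictures are saved under pics/ and viewed, at most 10 in all, crops included, and the job is handed in when it is done.

Besides the shell and the picture viewer there is one more tool, called after "Request:" as name(argument=value, ...) on one line, values as JSON. arm_command: Moves the arm, as the interface text tells. Its arguments: {"type":"object","properties":{"rows":{"type":"array"}},"required":["rows"]}

```bash
mkdir -p pics; ls; python3 - <<'E'
from rig import monitor, optics
import cv2,numpy as np
s=monitor.observe();print({k:np.round(v,3).tolist() for k,v in s.items()})
for n in ["top","side"]:
    c=optics.calibration(n);print(n,c)
    cv2.imwrite(f"pics/{n}0.png",optics.snapshot(n)[:,:,::-1])
print(optics.calibration("wrist"))
E
```

```text
pics
{'time': 0.0, 'q': [-64.74, 26.897, -2.787, 87.874, 1.381, 65.374, -4.715], 'dq': [-0.116, -0.017, -0.023, 0.006, 0.022, -0.019, -0.034], 'effort': [-0.001, -51.032, -0.047, -23.771, 0.011, 0.008, -0.0], 'position': [0.305, 0.601, 0.23], 'tool_rot': [[-0.892, 0.453, -0.001], [0.453, 0.892, -0.002], [-0.0, -0.002, -1.0]], 'force': [-0.725, 0.192, -0.22], 'ft_torque': [0.02, 0.04, -0.074], 'grip_force': 0.0, 'opening': 0.086}
top {'fx': 580.2274307825119, 'fy': 580.2274307825119, 'cx': 317.606049826511, 'cy': 241.55552306328966, 'eye': array([ 0.35084662, -0.02025888,  1.60624602]), 'attitude': array([[ 0.00269985, -0.98990215,  0.14172665],
       [-0.99997129, -0.00367592, -0.00662566],
       [ 0.00707973, -0.1417047 , -0.98988366]])}
side {'fx': 460.6107333156598, 'fy': 460.6107333156598, 'cx': 315.219823179799, 'cy': 244.56155091825113, 'eye': array([ 0.24489012, -0.64714675,  0.87456431]), 'attitude': array([[ 0.89889204, -0.31867976,  0.30072631],
       [-0.43774565, -0.68333205,  0.5843253 ],
       [ 0.01928328, -0.65688699, -0.75374242]])}
{'fx': 371.64829954431775, 'fy': 371.64829954431775, 'cx': 312.36141017589665, 'cy': 242.90174724558, 'eye': array([0.23553396, 0.63656597, 0.37337453]), 'attitude': array([[ 4.52307112e-01,  8.48335700e-01,  2.75217763e-01],
       [ 8.91862154e-01, -4.30088005e-01, -1.40022163e-01],
       [-4.17941330e-04,  3.08789327e-01, -9.51130368e-01]])}
```

View pics/top0.png

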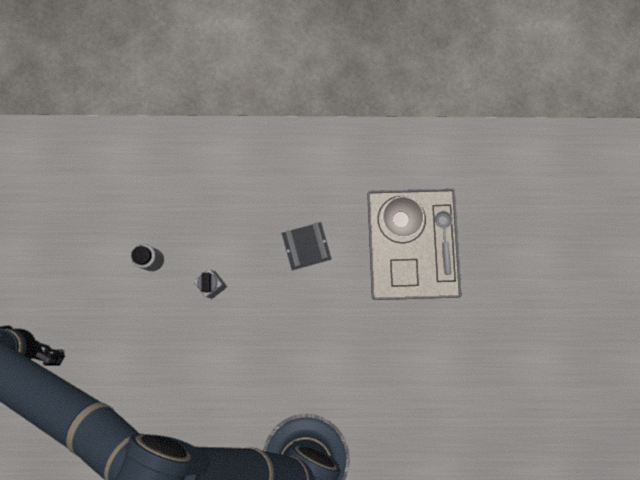

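View pics/side0.png

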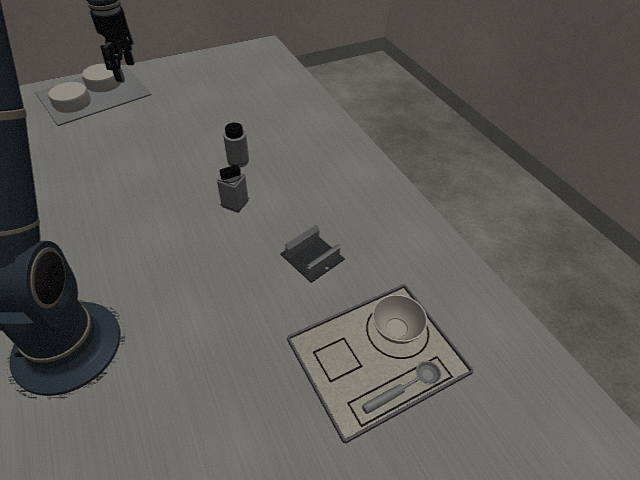

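Top view: jar (143,255), canister (208,283) with its cap bar, holder (306,246), tray with the empty square (404,272), bowl (402,219), spoon (446,240). The side view agrees with this. I'll enlarge the canister and holder next.

```bash
cat > h.py <<'E'
from rig import monitor, optics
import cv2,numpy as np
def ray(n,u,v,c=None):
    c=c or optics.calibration(n)
    x,y=(u-c['cx'])/c['fx'],(v-c['cy'])/c['fy']
    if n=="wrist":
        r=np.hypot(x,y)+1e-12; d=np.array([x/r*np.sin(r),y/r*np.sin(r),np.cos(r)])
    else: d=np.array([x,y,1.])
    return c['eye'],c['attitude']@d
def plane(n,u,v,z,c=None):
    e,d=ray(n,u,v,c); return e+d*(z-e[2])/d[2]
def pix(n,p,c):
    q=c['attitude'].T@(np.asarray(p)-c['eye'])
    if n=="wrist":
        r=np.hypot(q[0],q[1]); t=np.arctan2(r,q[2]); q=np.array([q[0]/r*t,q[1]/r*t])
    else: q=q[:2]/q[2]
    return q*c['fx']+[c['cx'],c['cy']]
def st():
    s=monitor.observe();print({k:np.round(s[k],4).tolist() for k in ['time','q','position','force','opening','grip_force']});print(np.round(s['tool_rot'],4).tolist());return s
E
python3 - <<'E'
from h import *
im=cv2.imread("pics/top0.png")
cv2.imwrite("pics/crop.png",cv2.resize(im[210:310,185:345],None,fx=5,fy=5,interpolation=cv2.INTER_CUBIC))
for nm,u,v,z in [("can cap",207,282,.124),("jar",142,255,.12),("holder",306,246,.004),("sq",404,272,.004)]: print(nm,plane("top",u,v,z).round(4))
# tray square: dark lines
g=cv2.cvtColor(im,cv2.COLOR_BGR2GRAY)
roi=(g[250:295,382:425]<110).astype(np.uint8)
cs,_=cv2.findContours(roi,cv2.RETR_CCOMP,cv2.CHAIN_APPROX_NONE)
for c in cs:
    if cv2.contourArea(c)>200:
        r=cv2.minAreaRect(c);print(r,plane("top",r[0][0]+382,r[0][1]+250,.004), [plane("top",*(p+[382,250]),.004)[:2].round(3).tolist() for p in cv2.boxPoints(r)])
E
```

```text
can cap [0.4578 0.2518 0.124 ]
jar [0.527  0.4216 0.12  ]
holder [0.5676 0.0013 0.004 ]
sq [ 0.4959 -0.2707  0.004 ]
```

View pics/crop.png

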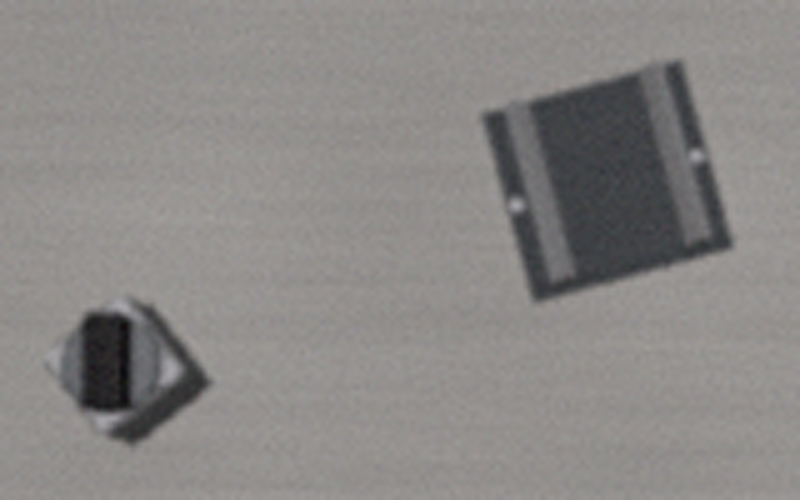

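Enlarged view: canister top corners at crop (48,362), (125,297), (183,370) and (103,432), with the bar running along the image vertical. Holder plate corners are (485,113), (682,62), (732,245) and (536,298).

```bash
cat >> h.py <<'E'
def go(p,yaw=None):
    """shift in tool axes (share of .25 m) and remaining turn about tool axes (share of 60 deg); yaw = of tool y"""
    s=monitor.observe();R=s['tool_rot'];d=R.T@(np.asarray(p)-s['position'])/.25
    print("shift",d.round(3),"maxrows",np.linalg.norm(d)*250/41.7)
    if yaw is not None:
        a=np.radians(yaw);y=np.array([np.cos(a),np.sin(a),0]);z=np.array([0,0,-1.]);T=np.c_[np.cross(y,z),y,z]
        w=np.degrees(cv2.Rodrigues(R.T@T)[0].ravel());print("turn",(w/60).round(4),"deg",w.round(2))
E
python3 - <<'E'
from h import *
P=lambda cs,z:np.array([plane("top",185+(u+.5)/5-.5,210+(v+.5)/5-.5,z)[:2] for u,v in cs])
for nm,cs,z in [("can",[(48,362),(125,297),(183,370),(103,432)],.1),("holder",[(485,113),(682,62),(732,245),(536,298)],.004),("bar",[(83,313),(131,313),(131,410),(83,410)],.124)]:
    q=P(cs,z);e=np.roll(q,-1,0)-q
    print(nm,q.mean(0).round(4),"len",np.linalg.norm(e,axis=1).round(4),"yaw",np.degrees(np.arctan2(e[:,1],e[:,0])).round(1))
# square
im=cv2.imread("pics/top0.png");g=cv2.cvtColor(im,cv2.COLOR_BGR2GRAY)
m=(g[255:292,386:422]<125).astype(np.uint8)
n,l,sta,ce=cv2.connectedComponentsWithStats(1-m,connectivity=4);print(sta,ce)
for i in range(1,n):
    if 250<sta[i,4]<800:
        r=cv2.minAreaRect(np.argwhere(l==i)[:,::-1].astype(np.float32));q=np.array([plane("top",*(b+[386,255]),.004)[:2] for b in cv2.boxPoints(r)])
        print(q.mean(0),plane("top",*(ce[i]+[386,255]),.004),np.round(q,4).tolist())
go([.455,.252,.231],40)
E
```

```text
can [0.4579 0.2547] len [0.0516 0.049  0.0517 0.0467] yaw [ -48.9 -140.6  128.5   39.3]
holder [5.693e-01 3.000e-04] len [0.1139 0.1068 0.1127 0.1078] yaw [ -75.1 -164.8  105.4   15.9]
bar [0.4581 0.2543] len [0.0245 0.0495 0.0244 0.0495] yaw [ -89.8 -178.4   90.2    1.8]
[[  4   4  29  28 178]
 [  0   0  36  37 568]
 [  6   5  25  25 586]] [[17.26404494 17.01123596]
 [17.1056338  18.95598592]
 [17.95392491 17.37372014]]
[ 0.49333007 -0.26925777] [ 0.49045076 -0.26810102  0.004     ] [[0.5432, -0.2214], [0.5435, -0.3189], [0.4435, -0.3167], [0.4432, -0.22]]
[ 0.49599083 -0.27068824] [ 0.49485368 -0.27053457  0.004     ] [[0.5292, -0.2379], [0.5295, -0.3047], [0.4627, -0.3033], [0.4625, -0.2369]]
shift [-1.166e+00 -9.750e-01 -1.000e-03] maxrows 9.11523972603794
turn [-0.0016  0.0004  0.3847] deg [-0.1   0.03 23.08]
```

Request:
arm_command(rows=[[[0, 0, 0], [-0.117, -0.096, 0], 1], [[0, 0, 0], [-0.117, -0.096, 0], 1], [[0, 0, 0], [-0.117, -0.096, 0], 1], [[0, 0, 0], [-0.117, -0.096, 0], 1], [[0, 0, 0], [-0.117, -0.096, 0], 1], [[0, 0, 0], [-0.117, -0.096, 0], 1], [[0, 0, 0], [-0.117, -0.096, 0], 1], [[0, 0, 0], [-0.117, -0.096, 0], 1]])

```text
time: 0.77
position: [0.4275, 0.3228, 0.231]
tool_rot: [[-0.892, 0.453, -0.001], [0.453, 0.892, -0.0], [0.0, -0.001, -1.0]]
force: [0.7, 0.5, 0.1]
opening: 0.0857
grip_force: 0.0
```

Request:
arm_command(rows=[[[0, 0, 0], [-0.117, -0.096, 0], 1], [[0, 0, 0], [-0.117, -0.096, 0], 1], [[0, 0, 0.096], [0, 0, 0], 1], [[0, 0, 0.096], [0, 0, 0], 1], [[0, 0, 0.096], [0, 0, 0], 1], [[0, 0, 0.096], [0, 0, 0], 1], [[0, 0, 0], [0, 0, 0], 1], [[0, 0, 0], [0, 0, 0], 1]])

```text
time: 1.43
position: [0.4574, 0.2554, 0.231]
tool_rot: [[-0.645, 0.764, -0.001], [0.764, 0.645, -0.0], [0.0, -0.001, -1.0]]
force: [-0.5, -0.3, 0.2]
opening: 0.0851
grip_force: 0.0
```

```bash
python3 - <<'E'
from h import *
s=st();c=optics.calibration("wrist");im=optics.snapshot("wrist")[:,:,::-1]
cv2.imwrite("pics/w1.png",im)
print(c['eye'],pix("wrist",[.458,.2545,.124],c),pix("wrist",s['position'],c))
for a in (45,135,225,315):
    t=np.radians(39.7+a);print(pix("wrist",[.458+.0396*np.cos(t),.2545+.0396*np.sin(t),.1],c).round(1))
go([.458,.2545,.231],39.7)
E
```

```text
{'time': 1.4333, 'q': [-40.3435, 12.6645, 7.726, 108.6687, -1.9722, 58.8313, 8.4207], 'position': [0.4574, 0.2554, 0.231], 'force': [-0.4945, -0.2811, 0.1843], 'opening': 0.0851, 'grip_force': 0.0}
[[-0.6455, 0.7638, -0.0005], [0.7638, 0.6455, -0.0004], [0.0001, -0.0007, -1.0]]
[0.40708641 0.31500321 0.37405272] [311.78872702 240.32237677] [312.05185329 311.99800534]
[349.4 195.5]
[274.8 194.8]
[276.2 264.6]
[346.8 265.1]
shift [-0.004 -0.001  0.   ] maxrows 0.027047936513608754
turn [-0.0005 -0.0001  0.0082] deg [-0.03 -0.01  0.49]
```

View pics/w1.png

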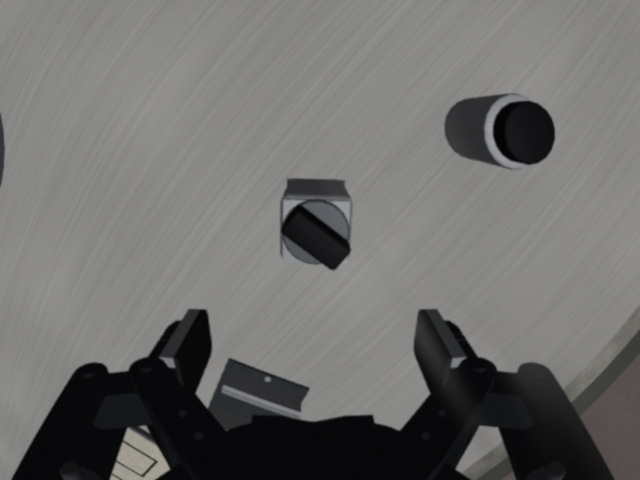

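The canister's top face spans (282,197)-(350,265), so it sits about 3 mm towards tool +y from my estimate, and its sides are square to the jaws. The jar is well clear at (520,130). Next I descend and grip.

Request:
arm_command(rows=[[[0, 0, 0.008], [-0.004, 0.011, 0], 1], [[0, 0, 0], [0, 0, 0.13], 1], [[0, 0, 0], [0, 0, 0.13], 1], [[0, 0, 0], [0, 0, 0.13], 1], [[0, 0, 0], [0, 0, 0.13], 1], [[0, 0, 0], [0, 0, 0.064], 1], [[0, 0, 0], [0, 0, 0.064], 1], [[0, 0, 0], [0, 0, 0], 1]])

```text
time: 2.15
position: [0.4586, 0.2554, 0.0662]
tool_rot: [[-0.638, 0.77, -0.005], [0.77, 0.638, -0.004], [0.001, -0.006, -1.0]]
force: [-0.5, -0.6, -0.2]
opening: 0.0855
grip_force: 0.0
```

Request:
arm_command(rows=[[[0, 0, 0], [0, 0, 0], 0.5], [[0, 0, 0], [0, 0, 0], 0.5], [[0, 0, 0], [0, 0, 0], 0.3], [[0, 0, 0], [0, 0, 0], 0.3], [[0, 0, 0], [0, 0, 0], 0.3], [[0, 0, 0], [0, 0, 0], 0.3], [[0, 0, 0], [0, 0, 0], 0.3], [[0, 0, 0], [0, 0, 0], 0.3]])

```text
time: 2.82
position: [0.461, 0.2568, 0.0709]
tool_rot: [[-0.637, 0.771, 0.002], [0.771, 0.637, 0.001], [-0.0, 0.002, -1.0]]
force: [-2.4, -1.2, 5.2]
opening: 0.0546
grip_force: 64.3
```

Request:
arm_command(rows=[[[0, 0, 0], [0, 0, -0.04], 0.3], [[0, 0, 0], [0, 0, -0.08], 0.3], [[0, 0, 0], [0, 0, -0.08], 0.3], [[0, 0, 0], [0, 0, -0.08], 0.3], [[0, 0, 0], [0, 0, -0.08], 0.3], [[0, 0, 0], [0, 0, -0.04], 0.3], [[0, 0, 0], [0, 0, 0], 0.3], [[0, 0, 0], [0, 0, 0], 0.3]])

```text
time: 3.48
position: [0.4602, 0.2564, 0.1693]
tool_rot: [[-0.637, 0.771, 0.0], [0.771, 0.637, 0.0], [0.0, 0.0, -1.0]]
force: [-0.1, -1.2, -4.8]
opening: 0.0549
grip_force: 65.3
```

```bash
python3 - <<'E'
from h import *
s=st();c=optics.calibration("wrist");im=optics.snapshot("wrist")[:,:,::-1]
cv2.imwrite("pics/w2.png",im)
go([.569,.0,.170],15.2)
E
```

```text
{'time': 3.4833, 'q': [-39.9828, 16.8592, 7.6125, 112.2497, -2.8459, 51.0443, 8.6707], 'position': [0.4602, 0.2564, 0.1693], 'force': [-0.1108, -1.2406, -4.763], 'opening': 0.0549, 'grip_force': 65.3408}
[[-0.6371, 0.7708, 0.0002], [0.7708, 0.6371, 0.0004], [0.0001, 0.0004, -1.0]]
shift [-1.068 -0.315 -0.006] maxrows 6.67842899480701
turn [-0.0016  0.      0.4063] deg [-0.1   0.   24.38]
```

View pics/w2.png

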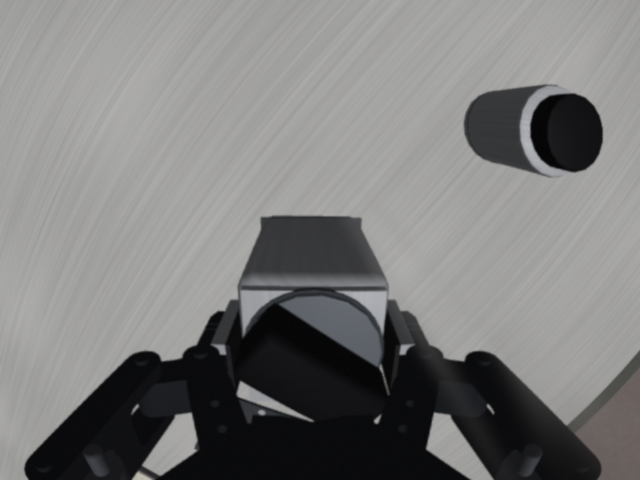

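The canister hangs upright in the jaws, with its near top edge at row 287 from u=239 to 386.

Request:
arm_command(rows=[[[0, 0, 0], [-0.133, -0.039, 0], 0.3], [[0, 0, 0], [-0.133, -0.039, 0], 0.3], [[0, 0, 0], [-0.133, -0.039, 0], 0.3], [[0, 0, 0], [-0.133, -0.039, 0], 0.3], [[0, 0, 0], [-0.133, -0.039, 0], 0.3], [[0, 0, 0], [-0.133, -0.039, 0], 0.3], [[0, 0, 0], [-0.133, -0.039, 0], 0.3], [[0, 0, 0], [-0.133, -0.039, 0], 0.3]])

```text
time: 4.2
position: [0.569, 0.0001, 0.1674]
tool_rot: [[-0.637, 0.771, -0.004], [0.771, 0.637, -0.0], [0.002, -0.003, -1.0]]
force: [0.4, 0.4, -4.9]
opening: 0.055
grip_force: 65.2
```

Request:
arm_command(rows=[[[0, 0, 0.1], [0, 0, 0], 0.3], [[0, 0, 0.1], [0, 0, 0], 0.3], [[0, 0, 0.1], [0, 0, 0], 0.3], [[0, 0, 0.1], [0, 0, 0], 0.3], [[0, 0, 0], [0, 0, 0], 0.3], [[0, 0, 0], [0, 0, 0], 0.3]])

```text
time: 4.7
position: [0.5688, 0.0019, 0.1678]
tool_rot: [[-0.271, 0.963, -0.003], [0.963, 0.271, -0.001], [0.0, -0.003, -1.0]]
force: [-0.7, 2.0, -4.4]
opening: 0.0551
grip_force: 65.2
```

```bash
python3 - <<'E'
from h import *
s=st();p=s['position'];R=s['tool_rot']
c=optics.calibration("wrist");im=optics.snapshot("wrist")[:,:,::-1]
ti=optics.snapshot("top")[:,:,::-1];si=optics.snapshot("side")[:,:,::-1]
v=np.vstack([cv2.resize(im,(640,480))[:,60:580]]);
cv2.imwrite("pics/w3.png",np.hstack([cv2.resize(im[180:480,160:480],(400,375)),cv2.resize(si[150:290,240:390],(400,375))]))
for u,vv in [(239,287),(386,287)]:
    e=plane("wrist",u,vv,p[2]+.029,c)-p;print("edge rel tool",(R.T@e).round(4))
go([.569,.0,p[2]],15.2)
E
```

```text
{'time': 4.7, 'q': [-19.429, 21.2648, 19.1649, 107.3267, -8.5412, 52.9635, 19.4377], 'position': [0.5688, 0.0019, 0.1678], 'force': [-0.6996, 1.9649, -4.389], 'opening': 0.0551, 'grip_force': 65.2075}
[[-0.2711, 0.9625, -0.0029], [0.9625, 0.2711, -0.0006], [0.0002, -0.0029, -1.0]]
edge rel tool [ 0.0253 -0.0246 -0.0289]
edge rel tool [ 0.0254  0.0256 -0.0291]
shift [-0.007 -0.003  0.004] maxrows 0.05045059832477992
turn [-0.0011 -0.0002  0.0078] deg [-0.06 -0.01  0.47]
```

View pics/w3.png

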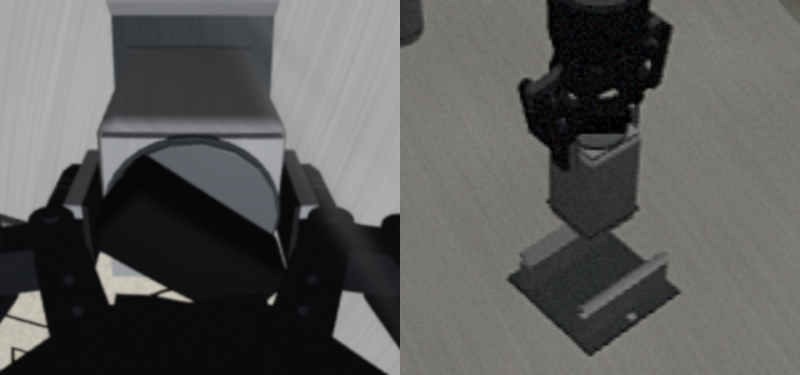

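Wrist view: the far rail's lip (crop rows 0-14) is parallel to the canister edge. Side view: the canister is poised over the holder. I'll cast the rail edges to check the lateral centring.

```bash
python3 - <<'E'
from h import *
s=monitor.observe();p=s['position'];R=s['tool_rot'];c=optics.calibration("wrist")
im=cv2.cvtColor(optics.snapshot("wrist"),cv2.COLOR_RGB2GRAY)
col=im[120:300,290:335].mean(1)
print([(120+i,int(col[i])) for i in range(0,180,3)])
for u,v,z in [(312,180,.048),(312,192,.048),(312,217,.004)]:
    print((u,v,z),(R.T@(plane("wrist",u,v,z,c)-p)).round(4))
for u in (247,312,378): print(u,(R.T@(plane("wrist",u,192,.048,c)-p)).round(4))
E
```

```text
[(120, 165), (123, 165), (126, 165), (129, 165), (132, 165), (135, 164), (138, 164), (141, 165), (144, 165), (147, 165), (150, 165), (153, 93), (156, 84), (159, 94), (162, 92), (165, 75), (168, 67), (171, 63), (174, 108), (177, 137), (180, 130), (183, 121), (186, 120), (189, 121), (192, 75), (195, 63), (198, 63), (201, 63), (204, 62), (207, 62), (210, 62), (213, 62), (216, 54), (219, 55), (222, 55), (225, 55), (228, 55), (231, 56), (234, 56), (237, 56), (240, 57), (243, 57), (246, 57), (249, 57), (252, 57), (255, 58), (258, 58), (261, 58), (264, 58), (267, 58), (270, 58), (273, 71), (276, 93), (279, 115), (282, 129), (285, 121), (288, 41), (291, 53), (294, 47), (297, 85)]
(312, 180, 0.048) [0.04   0.0004 0.1207]
(312, 192, 0.048) [0.0312 0.0004 0.1207]
(312, 217, 0.004) [0.0018 0.0005 0.1647]
247 [ 0.0316 -0.0467  0.1207]
312 [0.0312 0.0004 0.1207]
378 [0.0316 0.0483 0.1206]
```

```bash
python3 - <<'E'
from h import *
s=monitor.observe();p=s['position'];R=s['tool_rot'];c=optics.calibration("wrist")
for u,v,z in [(312,152,.004),(312,191.5,.048),(312,191.5,.036),(312,191.5,.025),(312,173.5,.048)]:
    print((u,v,z),(R.T@(plane("wrist",u,v,z,c)-p)).round(4))
im=cv2.cvtColor(optics.snapshot("wrist"),cv2.COLOR_RGB2GRAY)
for u in (270,290,330,350): 
    col=im[140:165,u-4:u+5].mean(1); v=140+np.interp(125,col[::-1],np.arange(25)[::-1]); print(u,v,(R.T@(plane("wrist",u,v,.004,c)-p)).round(4))
E
```

```text
(312, 152, 0.004) [0.0571 0.0004 0.1649]
(312, 191.5, 0.048) [0.0316 0.0004 0.1209]
(312, 191.5, 0.036) [0.0295 0.0004 0.1329]
(312, 191.5, 0.025) [0.0275 0.0004 0.1439]
(312, 173.5, 0.048) [0.0446 0.0004 0.1209]
270 152.6439024390244 [ 0.0568 -0.0343  0.165 ]
290 152.4031007751938 [ 0.0568 -0.0177  0.1649]
330 152.4176904176904 [0.0568 0.0152 0.1649]
350 152.63679245283018 [0.0568 0.0318 0.1649]
```

Request:
arm_command(rows=[[[0, 0, 0.005], [-0.005, 0, 0], 0.3], [[0, 0, 0], [0, 0, 0.06], 0.3], [[0, 0, 0], [0, 0, 0.06], 0.3], [[0, 0, 0], [0, 0, 0.06], 0.3], [[0, 0, 0], [0, 0, 0.06], 0.3], [[0, 0, 0], [0, 0, 0.06], 0.3], [[0, 0, 0], [0, 0, 0.04], 0.3], [[0, 0, 0], [0, 0, 0], 0.3]])

```text
time: 5.62
position: [0.5685, 0.0005, 0.0822]
tool_rot: [[-0.263, 0.965, -0.004], [0.965, 0.263, -0.0], [0.001, -0.004, -1.0]]
force: [-0.2, -0.5, -4.2]
opening: 0.0551
grip_force: 65.1
```

Request:
arm_command(rows=[[[0, 0, 0], [0, 0, 0.01], 0.3], [[0, 0, 0], [0, 0, 0.01], 0.3], [[0, 0, 0], [0, 0, 0], 0.3], [[0, 0, 0], [0, 0, 0], 0.3]])

```text
time: 5.95
position: [0.5705, 0.0006, 0.0799]
tool_rot: [[-0.263, 0.965, 0.001], [0.965, 0.263, 0.0], [-0.0, 0.001, -1.0]]
force: [-0.3, -0.3, -4.2]
opening: 0.055
grip_force: 65.1
```

Request:
arm_command(rows=[[[0, 0, 0], [0, 0, 0.008], 0.3], [[0, 0, 0], [0, 0, 0.008], 0.3], [[0, 0, 0], [0, 0, 0.006], 0.3], [[0, 0, 0], [0, 0, 0], 0.3], [[0, 0, 0], [0, 0, 0], 0.3]])

```text
time: 6.37
position: [0.5704, 0.0006, 0.0749]
tool_rot: [[-0.263, 0.965, 0.001], [0.965, 0.263, 0.001], [0.0, 0.001, -1.0]]
force: [-3.2, 0.0, 4.5]
opening: 0.0548
grip_force: 66.3
```

Request:
arm_command(rows=[[[0, 0, 0], [0, 0, 0], 0.8], [[0, 0, 0], [0, 0, 0], 1], [[0, 0, 0], [0, 0, 0], 1], [[0, 0, 0], [0, 0, 0], 1], [[0, 0, 0], [0, 0, 0], 1], [[0, 0, 0], [0, 0, 0], 1], [[0, 0, 0], [0, 0, 0], 1]])

```text
time: 6.95
position: [0.5701, 0.0006, 0.0737]
tool_rot: [[-0.263, 0.965, 0.0], [0.965, 0.263, 0.0], [0.0, 0.0, -1.0]]
force: [-0.7, 0.1, -0.4]
opening: 0.0853
grip_force: 0.0
```

Request:
arm_command(rows=[[[0, 0, 0], [0, 0, -0.06], 1], [[0, 0, 0], [0, 0, -0.12], 1], [[0, 0, 0], [0, 0, -0.12], 1], [[0, 0, 0], [0, 0, -0.12], 1], [[0, 0, 0], [0, 0, -0.12], 1], [[0, 0, 0], [0, 0, -0.06], 1], [[0, 0, 0], [0, 0, 0], 1], [[0, 0, 0], [0, 0, 0], 1]])

```text
time: 7.62
position: [0.5703, 0.0006, 0.2244]
tool_rot: [[-0.263, 0.965, 0.002], [0.965, 0.263, 0.001], [0.0, 0.002, -1.0]]
force: [0.1, -0.1, -0.0]
opening: 0.0858
grip_force: 0.0
```

```bash
python3 - <<'E'
from h import *
s=st();c=optics.calibration("wrist");im=optics.snapshot("wrist")[:,:,::-1]
print(pix("wrist",[s['position'][0],s['position'][1],.128],c))
cv2.imwrite("pics/w4.png",cv2.resize(im[130:330,210:450],(720,600)))
E
```

```text
{'time': 7.6167, 'q': [-20.3755, 17.7588, 20.2524, 103.931, -7.0744, 59.4407, 17.8517], 'position': [0.5703, 0.0006, 0.2244], 'force': [0.1173, -0.138, -0.0066], 'opening': 0.0858, 'grip_force': 0.0}
[[-0.2633, 0.9647, 0.0017], [0.9647, 0.2633, 0.0005], [0.0, 0.0017, -1.0]]
[311.11726137 243.81314292]
```

View pics/w4.png

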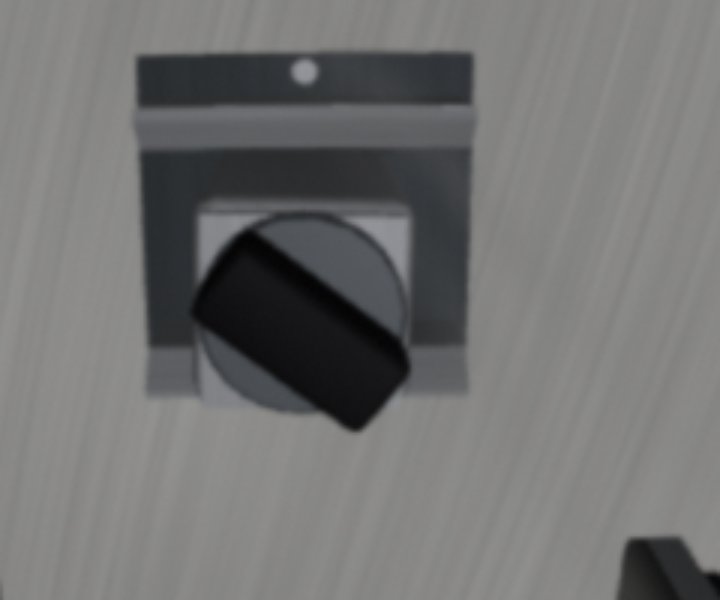

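The canister stands between the rails. The bar's near top edge runs from crop (192,313) to (357,430), with the far end near (400,370).

```bash
python3 - <<'E'
from h import *
c=optics.calibration("wrist");s=monitor.observe()
P=lambda u,v,z:plane("wrist",210+u/3,130+v/3,z,c)[:2]
e=P(357,430,.128)-P(192,313,.128);print("bar yaw",np.degrees(np.arctan2(e[1],e[0])),np.linalg.norm(e))
q=[P(u,v,.107) for u,v in [(305,212),(305,412),(200,312),(407,312)]]
print("flange",np.round(q,4).tolist(),((q[0]+q[1])/2).round(4),((q[2]+q[3])/2).round(4))
b=[P(u,v,.104) for u,v in [(198,212),(410,212)]];f=b[1]-b[0];print("can",np.degrees(np.arctan2(f[1],f[0])),np.linalg.norm(f))
im=cv2.cvtColor(optics.snapshot("wrist"),cv2.COLOR_RGB2GRAY)
m=(im[190:280,260:360]<48).astype(np.uint8)
cs,_=cv2.findContours(m,cv2.RETR_EXTERNAL,cv2.CHAIN_APPROX_NONE);k=max(cs,key=cv2.contourArea);r=cv2.minAreaRect(k);print(r)
bp=np.array([plane("wrist",*(x+[260,190]),.124,c)[:2] for x in cv2.boxPoints(r)]);d=np.roll(bp,-1,0)-bp
print(bp.mean(0),np.linalg.norm(d,axis=1),np.degrees(np.arctan2(d[:,1],d[:,0])))
go([.569,.001,.2],66)
E
```

```text
bar yaw -21.842973151557825 0.04677645509344121
flange [[0.5628, 0.0256], [0.5762, -0.0234], [0.5447, -0.005], [0.5933, 0.0083]] [0.5695 0.0011] [0.569  0.0017]
can 15.275956937171769 0.05090244940530856
((43.5, 41.5), (83.0, 87.0), 90.0)
[0.56235228 0.00592789] [0.05762528 0.05912603 0.06165034 0.05936736] [  15.15668645  -73.16062776 -164.63634314  102.94751508]
shift [ 0.001 -0.     0.09 ] maxrows 0.5394051296444528
turn [-0.0019 -0.0015 -0.8455] deg [ -0.11  -0.09 -50.73]
```

Request:
arm_command(rows=[[[0, 0, -0.108], [0.004, -0.003, 0], 1], [[0, 0, -0.108], [0, 0, 0], 1], [[0, 0, -0.108], [0, 0, 0], 1], [[0, 0, -0.108], [0, 0, 0], 1], [[0, 0, -0.108], [0, 0, 0], 1], [[0, 0, -0.108], [0, 0, 0], 1], [[0, 0, -0.108], [0, 0, 0], 1], [[0, 0, -0.108], [0, 0, 0], 1]])

```text
time: 8.38
position: [0.5681, 0.0013, 0.2218]
tool_rot: [[-0.923, 0.384, -0.004], [0.384, 0.923, -0.0], [0.003, -0.002, -1.0]]
force: [0.0, 0.7, -0.7]
opening: 0.0855
grip_force: 0.0
```

Request:
arm_command(rows=[[[0, 0, 0], [0, 0, 0], 1], [[0, 0, 0], [0, 0, 0.1], 1], [[0, 0, 0], [0, 0, 0.1], 1], [[0, 0, 0], [0, 0, 0.1], 1], [[0, 0, 0], [0, 0, 0.08], 1], [[0, 0, 0], [0, 0, 0.04], 1], [[0, 0, 0], [0, 0, 0], 1], [[0, 0, 0], [0, 0, 0], 1]])

```text
time: 9.05
position: [0.569, 0.0012, 0.1184]
tool_rot: [[-0.921, 0.39, -0.001], [0.39, 0.921, -0.0], [0.001, -0.001, -1.0]]
force: [0.2, 0.1, 1.3]
opening: 0.0853
grip_force: 0.0
```

```bash
python3 - <<'E'
from h import *
s=st();c=optics.calibration("wrist");im=optics.snapshot("wrist")[:,:,::-1]
print(s['ft_torque'])
go([.5692,.0014,.111],67)
cv2.imwrite("pics/w5.png",cv2.resize(im[180:480,120:520],(800,600)))
E
```

```text
{'time': 9.05, 'q': [-11.8491, 24.2658, 9.6335, 109.3734, -5.396, 46.8586, 67.6785], 'position': [0.569, 0.0012, 0.1184], 'force': [0.1962, 0.1072, 1.296], 'opening': 0.0853, 'grip_force': 0.0}
[[-0.9207, 0.3902, -0.0012], [0.3902, 0.9207, -0.0002], [0.001, -0.0007, -1.0]]
[-0.0158347  -0.00580043 -0.01849865]
shift [ 0.002 -0.     0.033] maxrows 0.20062178252967997
turn [0.0004 0.0008 0.0008] deg [0.02 0.05 0.05]
```

View pics/w5.png

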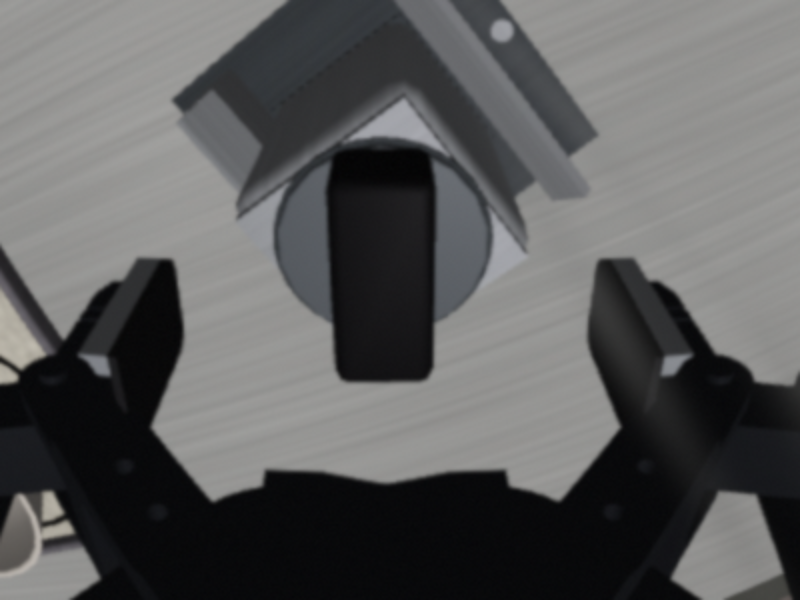

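The bar is centred at (384,270), midway between the pads and parallel to them. I'll lower the last 7.5 mm and pinch.

Request:
arm_command(rows=[[[0, 0, 0], [0, 0, 0.015], 1], [[0, 0, 0], [0, 0, 0.015], 1], [[0, 0, 0], [0, 0, 0], 0.6], [[0, 0, 0], [0, 0, 0], 0.3], [[0, 0, 0], [0, 0, 0], 0.1], [[0, 0, 0], [0, 0, 0], 0.1], [[0, 0, 0], [0, 0, 0], 0], [[0, 0, 0], [0, 0, 0], 0]])

```text
time: 9.77
position: [0.5693, 0.0009, 0.1118]
tool_rot: [[-0.921, 0.389, 0.001], [0.389, 0.921, -0.0], [-0.001, 0.0, -1.0]]
force: [-1.6, -1.2, 2.7]
opening: 0.0285
grip_force: 58.9
```

Request:
arm_command(rows=[[[0, 0, 0], [0, 0, 0], 0], [[0, 0, 0], [0, 0, 0], 0], [[0, 0, 0], [0, 0, 0], 0], [[0, 0, 0], [0, 0, 0], 0]])

```text
time: 10.1
position: [0.5694, 0.0009, 0.1118]
tool_rot: [[-0.921, 0.389, 0.001], [0.389, 0.921, -0.0], [-0.001, 0.0, -1.0]]
force: [-1.0, -2.0, 6.0]
opening: 0.0279
grip_force: 59.0
```

Request:
arm_command(rows=[[[0, 0, 0.06], [0, 0, 0], 0], [[0, 0, 0.06], [0, 0, 0], 0], [[0, 0, 0.06], [0, 0, 0], 0], [[0, 0, 0.06], [0, 0, 0], 0], [[0, 0, 0.06], [0, 0, 0], 0], [[0, 0, 0], [0, 0, 0], 0]])

```text
time: 10.6
position: [0.5694, 0.001, 0.1118]
tool_rot: [[-0.754, 0.657, 0.001], [0.657, 0.754, -0.0], [-0.001, 0.0, -1.0]]
force: [-2.1, -2.0, 5.3]
opening: 0.0282
grip_force: 59.1
```

```bash
python3 - <<'E'
from h import *
s=st();print(s['ft_torque']);im=optics.snapshot("wrist")[:,:,::-1]
cv2.imwrite("pics/w6.png",cv2.resize(im[180:480,120:520],(800,600)))
E
```

```text
{'time': 10.6, 'q': [-15.184, 24.9867, 14.0203, 109.8781, -8.1433, 46.0395, 52.1996], 'position': [0.5694, 0.001, 0.1118], 'force': [-2.1365, -2.0238, 5.3491], 'opening': 0.0282, 'grip_force': 59.1496}
[[-0.7543, 0.6566, 0.0008], [0.6566, 0.7543, -0.0003], [-0.0008, 0.0002, -1.0]]
[-0.34423517  0.27265915  0.00841337]
```

View pics/w6.png

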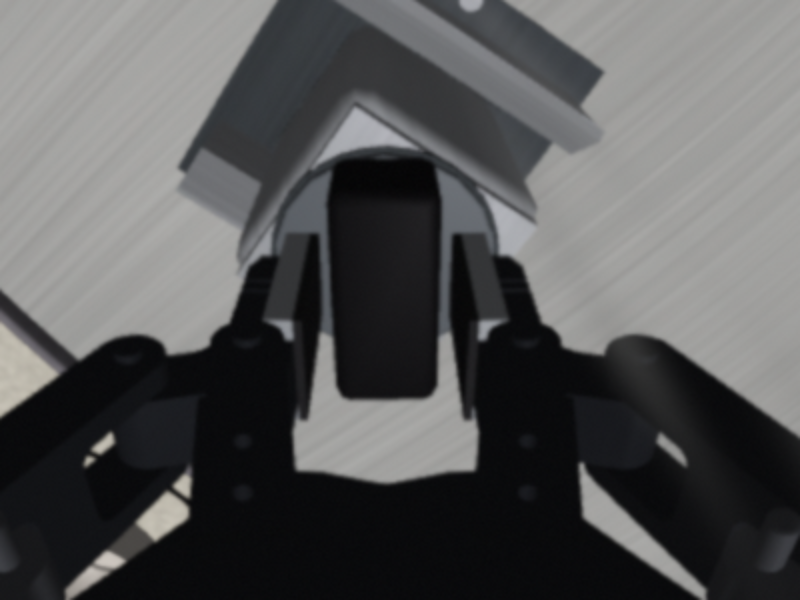

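The jaws turned about 18° and the bar followed, still vertical between the pads at u≈330-438. The canister stayed in the holder. I'll keep turning and watch the torque.

Request:
arm_command(rows=[[[0, 0, 0.06], [0, 0, 0], 0], [[0, 0, 0.06], [0, 0, 0], 0], [[0, 0, 0.06], [0, 0, 0], 0], [[0, 0, 0.06], [0, 0, 0], 0], [[0, 0, 0.06], [0, 0, 0], 0], [[0, 0, 0.06], [0, 0, 0], 0]])

```text
time: 11.15
position: [0.5694, 0.001, 0.1118]
tool_rot: [[-0.459, 0.888, 0.001], [0.888, 0.459, -0.0], [-0.0, 0.001, -1.0]]
force: [-1.4, -1.7, 5.8]
opening: 0.0284
grip_force: 59.2
```

```bash
cat > t.py <<'E'
from h import *
s=st();print(s['ft_torque'].round(3),"yaw y",np.degrees(np.arctan2(s['tool_rot'][1,1],s['tool_rot'][0,1])).round(2),np.round(s['effort'],2))
E
python3 t.py
```

```text
{'time': 11.15, 'q': [-19.2522, 25.4307, 19.3763, 110.1197, -11.3605, 46.2447, 33.6041], 'position': [0.5694, 0.001, 0.1118], 'force': [-1.4053, -1.6656, 5.8031], 'opening': 0.0284, 'grip_force': 59.1627}
[[-0.4591, 0.8884, 0.0007], [0.8884, 0.4591, -0.0002], [-0.0005, 0.0006, -1.0]]
[-0.252  0.268  0.066] yaw y 27.33 [  0.08 -39.93   2.63 -17.69  -0.23  -0.35   0.46]
```

Request:
arm_command(rows=[[[0, 0, 0.06], [0, 0, 0], 0], [[0, 0, 0.06], [0, 0, 0], 0], [[0, 0, 0.06], [0, 0, 0], 0], [[0, 0, 0.06], [0, 0, 0], 0]])

```text
time: 11.48
position: [0.5694, 0.001, 0.1118]
tool_rot: [[-0.224, 0.975, 0.001], [0.975, 0.224, -0.0], [-0.0, 0.001, -1.0]]
force: [-1.3, -1.7, 5.7]
opening: 0.0286
grip_force: 59.2
```

```bash
python3 t.py
```

```text
{'time': 11.4833, 'q': [-21.979, 25.8469, 23.0099, 110.2727, -13.5804, 46.4652, 21.3094], 'position': [0.5694, 0.001, 0.1118], 'force': [-1.3306, -1.7138, 5.6667], 'opening': 0.0286, 'grip_force': 59.1603}
[[-0.2238, 0.9746, 0.0007], [0.9746, 0.2238, -0.0002], [-0.0003, 0.0007, -1.0]]
[-0.302  0.241  0.056] yaw y 12.93 [  0.08 -39.63   3.24 -17.59  -0.25  -0.34   0.46]
```

Request:
arm_command(rows=[[[0, 0, 0.06], [0, 0, 0], 0], [[0, 0, 0.06], [0, 0, 0], 0], [[0, 0, 0.06], [0, 0, 0], 0], [[0, 0, 0.06], [0, 0, 0], 0]])

```text
time: 11.82
position: [0.5694, 0.001, 0.1118]
tool_rot: [[0.026, 1.0, 0.001], [1.0, -0.026, -0.0], [-0.0, 0.001, -1.0]]
force: [-1.1, -1.2, 5.3]
opening: 0.0284
grip_force: 59.2
```

```bash
python3 t.py
```

```text
{'time': 11.8167, 'q': [-24.705, 26.3603, 26.6901, 110.4275, -15.8715, 46.7572, 9.0919], 'position': [0.5694, 0.001, 0.1118], 'force': [-1.1284, -1.2313, 5.2728], 'opening': 0.0284, 'grip_force': 59.1728}
[[0.0256, 0.9997, 0.0008], [0.9997, -0.0256, -0.0002], [-0.0002, 0.0008, -1.0]]
[-0.241  0.22   0.059] yaw y -1.47 [  0.09 -39.31   3.87 -17.48  -0.26  -0.33   0.46]
```

Request:
arm_command(rows=[[[0, 0, 0.06], [0, 0, 0], 0], [[0, 0, 0.06], [0, 0, 0], 0], [[0, 0, 0.06], [0, 0, 0], 0]])

```text
time: 12.07
position: [0.5694, 0.0011, 0.1118]
tool_rot: [[0.213, 0.977, 0.001], [0.977, -0.213, -0.0], [0.0, 0.001, -1.0]]
force: [-0.8, 0.3, 3.0]
opening: 0.0279
grip_force: 59.0
```

```bash
python3 t.py
```

```text
{'time': 12.0667, 'q': [-26.7427, 26.8244, 29.4748, 110.5428, -17.661, 47.0332, -0.0149], 'position': [0.5694, 0.0011, 0.1118], 'force': [-0.8055, 0.2734, 3.0491], 'opening': 0.0279, 'grip_force': 58.9886}
[[0.2125, 0.9772, 0.0008], [0.9772, -0.2125, -0.0], [0.0001, 0.0008, -1.0]]
[0.112 0.137 0.02 ] yaw y -12.27 [  0.46 -39.22   4.91 -17.57   0.06  -0.35   0.46]
```

Request:
arm_command(rows=[[[0, 0, 0.06], [0, 0, 0], 0], [[0, 0, 0.06], [0, 0, 0], 0], [[0, 0, 0.06], [0, 0, 0], 0]])

```text
time: 12.32
position: [0.5697, 0.0013, 0.1117]
tool_rot: [[0.388, 0.922, 0.001], [0.922, -0.388, -0.001], [-0.0, 0.002, -1.0]]
force: [-0.9, 5.4, 9.6]
opening: 0.0283
grip_force: 59.7
```

```bash
python3 t.py
```

```text
{'time': 12.3167, 'q': [-28.7845, 27.3638, 32.2448, 110.6324, -19.4204, 47.3252, -8.9464], 'position': [0.5697, 0.0013, 0.1117], 'force': [-0.9377, 5.4273, 9.6119], 'opening': 0.0283, 'grip_force': 59.6992}
[[0.3882, 0.9216, 0.0013], [0.9216, -0.3882, -0.0008], [-0.0002, 0.0015, -1.0]]
[ 1.583 -0.404  0.608] yaw y -22.84 [  1.28 -39.24   6.03 -16.87  -0.73  -0.08  -0.74]
```

Request:
arm_command(rows=[[[0, 0, 0.06], [0, 0, 0], 0], [[0, 0, 0.06], [0, 0, 0], 0], [[0, 0, 0.06], [0, 0, 0], 0]])

```text
time: 12.57
position: [0.5708, 0.0031, 0.1119]
tool_rot: [[0.551, 0.834, 0.003], [0.834, -0.551, 0.001], [0.002, 0.002, -1.0]]
force: [1.5, 1.0, 3.0]
opening: 0.0277
grip_force: 59.0
```

```bash
python3 t.py
```

```text
{'time': 12.5667, 'q': [-30.8339, 27.9713, 34.9626, 110.6602, -21.3685, 47.6686, -17.895], 'position': [0.5708, 0.0031, 0.1119], 'force': [1.4738, 1.0031, 3.0376], 'opening': 0.0277, 'grip_force': 59.0244}
[[0.5515, 0.8342, 0.0032], [0.8342, -0.5515, 0.0006], [0.0022, 0.0023, -1.0]]
[ 0.38  -0.417  1.646] yaw y -33.47 [  3.25 -39.32   8.44 -15.34  -0.51   0.31  -1.13]
```

Request:
arm_command(rows=[[[0, 0, 0], [0, 0, 0], 0], [[0, 0, 0], [0, 0, 0], 0]])

```text
time: 12.73
position: [0.5707, 0.003, 0.1119]
tool_rot: [[0.549, 0.836, 0.003], [0.836, -0.549, 0.001], [0.002, 0.002, -1.0]]
force: [2.1, 3.3, 5.5]
opening: 0.028
grip_force: 59.1
```

```bash
python3 t.py; python3 - <<'E'
from h import *
im=optics.snapshot("wrist")[:,:,::-1];cv2.imwrite("pics/w7.png",im)
t=optics.snapshot("side")[:,:,::-1];cv2.imwrite("pics/s7.png",t)
a=cv2.resize(im[150:480,120:520],(400,330));b=cv2.resize(t[130:295,220:420],(400,330),interpolation=cv2.INTER_CUBIC)
cv2.imwrite("pics/v7.png",np.hstack([a,b]))
E
```

```text
{'time': 12.7333, 'q': [-30.8083, 27.9661, 34.9371, 110.6617, -21.3517, 47.6714, -17.7544], 'position': [0.5707, 0.003, 0.1119], 'force': [2.0957, 3.2678, 5.4557], 'opening': 0.028, 'grip_force': 59.0989}
[[0.5493, 0.8356, 0.003], [0.8356, -0.5493, 0.0006], [0.0021, 0.0022, -1.0]]
[ 0.73  -0.547  1.376] yaw y -33.32 [  2.87 -38.13   9.15 -14.38  -0.1    0.47  -1.38]
```

View pics/v7.png

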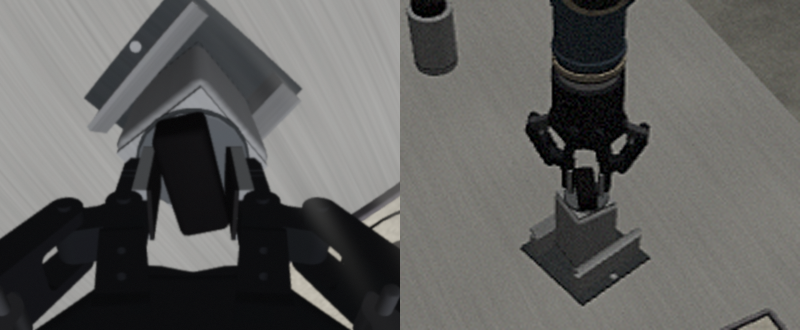

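Left (wrist): the bar lags the jaws by about 12°, with its centre line from (180,118) to (203,231), and the pads are stopped 28 mm apart. They aren't clamped on the 22 mm bar. Right (side): the canister is still upright in the holder. The tips seem to be bottoming on the flange, so I'll open, rise a little, re-align and pinch again.

Request:
arm_command(rows=[[[0, 0, 0], [0, 0, 0], 0.6], [[0, 0, 0], [0, 0, 0], 1], [[0, 0, 0], [0, 0, 0], 1], [[0, 0, 0], [0, 0, -0.04], 1], [[0, 0, 0], [0, 0, -0.05], 1], [[0, 0, 0], [0, 0, -0.05], 1], [[0, 0, 0], [0, 0, 0], 1], [[0, 0, 0], [0, 0, 0], 1]])

```text
time: 13.5
position: [0.5699, 0.0013, 0.1478]
tool_rot: [[0.555, 0.832, 0.003], [0.832, -0.555, 0.001], [0.002, 0.002, -1.0]]
force: [-0.1, 0.5, -0.3]
opening: 0.0853
grip_force: 0.0
```

```bash
python3 t.py; cat > b.py <<'E'
from h import *
import sys
c=optics.calibration("wrist");im=cv2.cvtColor(optics.snapshot("wrist"),cv2.COLOR_RGB2GRAY);cv2.imwrite("pics/b_%.2f.png"%monitor.observe()['time'],im)
# nominal centre of cap; dark blob containing its pixel
ct=pix("wrist",[.5693,.0013,.127],c).round().astype(int);print("centre px",ct)
m=(cv2.GaussianBlur(im,(3,3),0)<45).astype(np.uint8);n,l,sa,ce=cv2.connectedComponentsWithStats(m)
i=l[ct[1],ct[0]];print("blob",i,sa[i])
k=(l==i).astype(np.uint8)
ys=[];
for y in range(sa[i][1]+6,sa[i][1]+sa[i][3]-6):
    x=np.where(k[y])[0];ys.append((y,x.min(),x.max()))
print(ys[::6])
q=np.argwhere(k)[:,::-1].astype(np.float32);r=cv2.minAreaRect(q);print(r)
bp=np.array([plane("wrist",*p,.126,c)[:2] for p in cv2.boxPoints(r)]);d=np.roll(bp,-1,0)-bp
print(bp.mean(0).round(4),np.linalg.norm(d,axis=1).round(4),np.degrees(np.arctan2(d[:,1],d[:,0])).round(1))
E
python3 b.py
python3 - <<'E'
from h import *
c=optics.calibration("wrist")
E
```

```text
{'time': 13.5, 'q': [-32.2781, 25.2286, 36.7847, 109.175, -19.0787, 51.5724, -19.8191], 'position': [0.5699, 0.0013, 0.1478], 'force': [-0.0857, 0.4521, -0.2538], 'opening': 0.0853, 'grip_force': 0.0}
[[0.5549, 0.8319, 0.0028], [0.8319, -0.5549, 0.0008], [0.0022, 0.0019, -1.0]]
[ 0.015  0.008 -0.057] yaw y -33.7 [ 1.000e-01 -3.996e+01  7.000e+00 -1.989e+01  3.000e-02 -1.000e-02
 -1.000e-02]
centre px [309 294]
blob 6 [ 277  232   67  106 4573]
[(238, np.int64(288), np.int64(320)), (244, np.int64(279), np.int64(322)), (250, np.int64(278), np.int64(324)), (256, np.int64(278), np.int64(326)), (262, np.int64(279), np.int64(327)), (268, np.int64(281), np.int64(329)), (274, np.int64(283), np.int64(331)), (280, np.int64(285), np.int64(333)), (286, np.int64(287), np.int64(334)), (292, np.int64(289), np.int64(336)), (298, np.int64(291), np.int64(338)), (304, np.int64(293), np.int64(340)), (310, np.int64(295), np.int64(341)), (316, np.int64(298), np.int64(342)), (322, np.int64(300), np.int64(342)), (328, np.int64(303), np.int64(342))]
((309.70184326171875, 284.3394775390625), (103.92415618896484, 47.5081901550293), 73.3007583618164)
[0.5715 0.0035] [0.0222 0.0551 0.0249 0.0561] [ -16.5 -107.2  165.6   70.1]
```

```bash
python3 - <<'E'
from h import *
c=optics.calibration("wrist")
P=lambda u,v,z=.128:plane("wrist",u,v,z,c)[:2]
for a,b in [((279,262),(300,322)),((326,256),(340,304))]:
    e=P(*b)-P(*a);print("bar yaw",np.degrees(np.arctan2(e[1],e[0])))
print("mid",(P(281,268)+P(329,268))/2,"w",np.linalg.norm(P(281,268)-P(329,268)), (P(293,304)+P(340,304))/2)
for v in (238,332): print(P(309,v))
E
```

```text
bar yaw -107.3593750077333
bar yaw -107.62087547646865
mid [0.57506724 0.01448975] w 0.022544737813008524 [ 0.56910938 -0.00436599]
[0.58484012 0.02567369]
[ 0.55710481 -0.01565275]
```

Request:
arm_command(rows=[[[0, 0, -0.09], [0, 0, 0], 1], [[0, 0, -0.09], [0, 0, 0], 1], [[0, 0, -0.09], [0, 0, 0], 1], [[0, 0, 0], [0, 0, 0.05], 1], [[0, 0, 0], [0, 0, 0.05], 1], [[0, 0, 0], [0, 0, 0.02], 1], [[0, 0, 0], [0, 0, 0], 1], [[0, 0, 0], [0, 0, 0], 1]])

```text
time: 14.22
position: [0.5685, 0.0012, 0.1153]
tool_rot: [[0.302, 0.953, -0.002], [0.953, -0.302, -0.001], [-0.001, -0.002, -1.0]]
force: [0.9, 0.8, 0.6]
opening: 0.0853
grip_force: 0.0
```

Request:
arm_command(rows=[[[0, 0, 0], [0, 0, 0], 0.5], [[0, 0, 0], [0, 0, 0], 0.2], [[0, 0, 0], [0, 0, 0], 0], [[0, 0, 0], [0, 0, 0], 0], [[0, 0, 0], [0, 0, 0], 0], [[0, 0, 0], [0, 0, 0], 0], [[0, 0, 0], [0, 0, 0], 0], [[0, 0, 0], [0, 0, 0], 0]])

```text
time: 14.88
position: [0.5697, 0.0013, 0.1171]
tool_rot: [[0.301, 0.954, 0.001], [0.954, -0.301, 0.0], [0.001, 0.001, -1.0]]
force: [0.3, 1.0, 5.8]
opening: 0.0268
grip_force: 58.9
```

```bash
python3 t.py
```

```text
{'time': 14.8833, 'q': [-28.1801, 26.7335, 31.4042, 110.3798, -18.4831, 47.7874, -4.4421], 'position': [0.5697, 0.0013, 0.1171], 'force': [0.2831, 0.9621, 5.762], 'opening': 0.0268, 'grip_force': 58.8503}
[[0.3007, 0.9537, 0.0014], [0.9537, -0.3007, 0.0004], [0.0008, 0.0012, -1.0]]
[0.03  0.123 0.015] yaw y -17.5 [ 0.000e+00 -3.842e+01  5.640e+00 -1.699e+01 -2.000e-02 -2.000e-01
 -0.000e+00]
```

The geometry explains it. The TCP is defined with the fingers shut, and at this opening the tips stand about 8 mm farther back, so only the very tips reach the bar. I need to go lower, to TCP z ≈ 0.103.

Request:
arm_command(rows=[[[0, 0, 0], [0, 0, 0], 0.6], [[0, 0, 0], [0, 0, 0], 1], [[0, 0, 0], [0, 0, 0], 1], [[0, 0, 0], [0, 0, 0], 1], [[0, 0, 0], [0, 0, 0.025], 1], [[0, 0, 0], [0, 0, 0.025], 1], [[0, 0, 0], [0, 0, 0], 1], [[0, 0, 0], [0, 0, 0], 1]])

```text
time: 15.55
position: [0.5685, 0.0013, 0.103]
tool_rot: [[0.301, 0.954, -0.002], [0.954, -0.301, -0.0], [-0.001, -0.002, -1.0]]
force: [0.7, 0.2, 0.4]
opening: 0.0855
grip_force: 0.0
```

Request:
arm_command(rows=[[[0, 0, 0], [0, 0, 0], 0.5], [[0, 0, 0], [0, 0, 0], 0.2], [[0, 0, 0], [0, 0, 0], 0], [[0, 0, 0], [0, 0, 0], 0], [[0, 0, 0], [0, 0, 0], 0], [[0, 0, 0], [0, 0, 0], 0], [[0, 0, 0], [0, 0, 0], 0], [[0, 0, 0], [0, 0, 0], 0]])

```text
time: 16.22
position: [0.5697, 0.0012, 0.1042]
tool_rot: [[0.301, 0.954, 0.001], [0.954, -0.301, 0.0], [0.0, 0.001, -1.0]]
force: [-0.6, 0.7, 2.3]
opening: 0.0288
grip_force: 59.9
```

```bash
python3 t.py
```

```text
{'time': 16.2167, 'q': [-27.6806, 27.7392, 30.8295, 110.8919, -19.2465, 46.3749, -3.8072], 'position': [0.5697, 0.0012, 0.1042], 'force': [-0.6469, 0.7008, 2.2946], 'opening': 0.0288, 'grip_force': 59.9158}
[[0.3006, 0.9537, 0.0013], [0.9537, -0.3006, 0.0001], [0.0005, 0.0012, -1.0]]
[-0.044 -0.111 -0.024] yaw y -17.5 [-1.600e-01 -4.023e+01  5.810e+00 -1.657e+01 -3.000e-02  1.800e-01
 -2.000e-02]
```

Request:
arm_command(rows=[[[0, 0, 0.04], [0, 0, 0], 0], [[0, 0, 0.04], [0, 0, 0], 0], [[0, 0, 0.04], [0, 0, 0], 0], [[0, 0, 0.04], [0, 0, 0], 0]])

```text
time: 16.55
position: [0.5702, 0.0023, 0.1042]
tool_rot: [[0.453, 0.892, 0.002], [0.892, -0.453, 0.0], [0.001, 0.002, -1.0]]
force: [2.4, 1.8, 1.6]
opening: 0.0286
grip_force: 59.3
```

```bash
python3 t.py; python3 - <<'E'
from h import *
c=optics.calibration("wrist");im=cv2.cvtColor(optics.snapshot("wrist"),cv2.COLOR_RGB2GRAY)
print(c['eye'].round(4))
for y in range(252,385,8): print(y,' '.join('%3d'%v for v in im[y,240:385:4]))
E
```

```text
{'time': 16.55, 'q': [-29.5351, 28.2669, 33.2936, 110.9495, -20.9466, 46.6812, -11.7392], 'position': [0.5702, 0.0023, 0.1042], 'force': [2.4175, 1.8208, 1.5723], 'opening': 0.0286, 'grip_force': 59.2783}
[[0.4529, 0.8915, 0.0021], [0.8915, -0.4529, 0.0001], [0.0011, 0.0018, -1.0]]
[ 0.264 -0.458  1.201] yaw y -26.93 [  2.27 -40.45   7.84 -15.67  -0.42   0.44  -0.89]
[0.6063 0.0719 0.2474]
252 118 118  68  56  57  56  56  58  57  59  58  58  60  75  96 118 129 108  81 144 157 154 156 156 148 139 125  89  80  79  77  66  66  67  65  65  61
260  60  55  57  58  57  58  58  58  59  61  79 101 122 128  98  88 145 153 150 155 155 158 155 155 155 157 124 134  99  81  80  78  65  65  68  69  66
268  53  54  59  58  57  58  65  85 107 125 127  62  48  49  46  55  80  56  46  27  19  13  25  52  55 110 153 125 142 111  82  80  79  65  68 103 114
276  61  59  58  68  87 111 128 120  52  49  19   6   7   8   7   7   6   8   8   8   8   7   9  22  93  98  93  55  79 141 125  88  82  82 115 113 113
284  75  95 116 129 111  80  87  55  89  88   7   7   7   8   6   7   6   9   7   8  10   7   8   9
[... 1176 characters left out ...]
  18  17  17  17  16  17  18  18  17  17  16  23  90  11   9  30 117  86  12  13  13  14  14
356  13  12  12  12  13  13  13  31  12  26  93  90  16  15  18  16  16  16  17  16  15  16  17  16  17  14  92  42   7  30  15  13  13  12  13  11  14
364  14  12  12  11  12  13  14  31  13  86 169 162  91  14  16  16  17  18  18  17  16  18  16  15  17  17 161 123  10  33  10  13  11  12  11  13  12
372  14  12  13  12  14  12  14  30  18 144 168 167 165  13  15  16  16  17  16  17  16  16  17  16  17  15 116 166  10  31  10  12  13  11  14  13  13
380  11  11  12  12  11  12  14  24  25 165 160 167 167  46  14  17  16  16  16  17  16  16  16  15  15  15  66 162  24  30  11  14  12  13  11  12  11
```

```bash
cat > bar.py <<'E'
from h import *
# bar edges (top, z=.128) as darkness-difference lines: fit on rows given, walk outwards from the bar centre line
def bar(show=True):
    c=optics.calibration("wrist");im=cv2.cvtColor(optics.snapshot("wrist"),cv2.COLOR_RGB2GRAY).astype(float);s=monitor.observe()
    L=[];Rr=[]
    b=cv2.GaussianBlur(im,(3,3),0)
    for y in range(290,395,3):
        x0=312
        if b[y,x0]>25: continue
        l=x0
        while l>240 and b[y,l]<32: l-=1
        r=x0
        while r<400 and b[y,r]<32: r+=1
        if b[y,l-1]>60: L.append((l,y))
        if b[y,r+1]>60: Rr.append((r,y))
    for nm,e in (("L",L),("R",Rr)):
        if len(e)>5:
            w=np.array([plane("wrist",u,v,.128,c)[:2] for u,v in e]);
            d=cv2.fitLine(w.astype(np.float32),cv2.DIST_HUBER,0,1e-4,1e-4).ravel()
            print(nm,len(e),e[0],e[-1],"pinch yaw",round((np.degrees(np.arctan2(d[1],d[0]))+90+90)%180-90,2))
    print("jaw yaw",np.degrees(np.arctan2(s['tool_rot'][1,1],s['tool_rot'][0,1])).round(2),"tz",s['ft_torque'][2].round(3),"open",s['opening'].round(4),"t",s['time'])
    return im,c
if __name__=="__main__":
    im,c=bar()
    # canister side edge direction: print bright edge profile ahead of the bar
    e=[]
E
python3 bar.py
```

```text
L 21 (277, 290) (295, 389) pinch yaw -18.96
R 27 (335, 293) (343, 386) pinch yaw -20.26Traceback (most recent call last):
  File "bar.py", line 24, in <module>
    im,c=bar()
         ~~~^^
  File "bar.py", line 21, in bar
    print("jaw yaw",np.degrees(np.arctan2(s['tool_rot'][1,1],s['tool_rot'][0,1])).round(2),"tz",s['ft_torque'][2].round(3),"open",s['opening'].round(4),"t",s['time'])
                                                                                                                                  ^^^^^^^^^^^^^^^^^^
AttributeError: 'float' object has no attribute 'round'
```

```bash
sed -i "s/s\['opening'\].round(4)/round(s['opening'],4)/" bar.py; python3 - <<'E'
from h import *
c=optics.calibration("wrist")
for e in ([(304,252),(292,260),(280,268),(266,276),(252,284),(240,292)],[(352,268),(358,276),(365,284),(371,292),(376,300),(381,308)]):
    w=np.array([plane("wrist",u,v,.103,c)[:2] for u,v in e],np.float32);d=cv2.fitLine(w,cv2.DIST_L2,0,1e-4,1e-4).ravel();print(np.degrees(np.arctan2(d[1],d[0])),w.round(4).tolist())
# top & side: canister now vs holder
for n in("top","side"):
    cv2.imwrite(f"pics/{n}9.png",optics.snapshot(n)[:,:,::-1])
E
python3 bar.py
```

```text
6.237888 [[0.5806999802589417, 0.0284000001847744], [0.5745999813079834, 0.02759999968111515], [0.5684000253677368, 0.02669999934732914], [0.5613999962806702, 0.026100000366568565], [0.554099977016449, 0.025599999353289604], [0.5473999977111816, 0.02459999918937683]]
-80.94221 [[0.5953999757766724, 0.013000000268220901], [0.5960999727249146, 0.008500000461935997], [0.5972999930381775, 0.003700000001117587], [0.5981000065803528, -0.0010000000474974513], [0.5985000133514404, -0.00559999980032444], [0.5989999771118164, -0.010300000198185444]]
L 22 (277, 290) (295, 389) pinch yaw -19.0
R 29 (335, 290) (343, 386) pinch yaw -20.21
jaw yaw -26.89 tz 1.102 open 0.029 t 16.8
```

The cap turned 79° relative to the canister and should be home, and the canister has skewed about 8° against the rails. The hard clamp now carries 1.1 N m without slipping. I'll try the jaws slightly open as a wrench, so there is no squeeze on the cap.

Request:
arm_command(rows=[[[0, 0, 0], [0, 0, 0], 0.42], [[0, 0, 0], [0, 0, 0], 0.42], [[0, 0, 0.06], [0, 0, 0], 0.42], [[0, 0, 0.06], [0, 0, 0], 0.42], [[0, 0, 0.06], [0, 0, 0], 0.42], [[0, 0, 0], [0, 0, 0], 0.42]])

```text
time: 17.3
position: [0.5677, 0.0005, 0.103]
tool_rot: [[0.617, 0.787, -0.003], [0.787, -0.617, -0.0], [-0.002, -0.002, -1.0]]
force: [0.6, -1.4, -0.4]
opening: 0.0358
grip_force: 0.0
```

```bash
python3 t.py;python3 bar.py
```

```text
{'time': 17.3, 'q': [-31.4903, 28.9805, 36.2789, 111.2431, -22.9589, 47.2199, -20.8086], 'position': [0.5677, 0.0005, 0.103], 'force': [0.6255, -1.357, -0.3717], 'opening': 0.0358, 'grip_force': 0.0}
[[0.6173, 0.7867, -0.0027], [0.7867, -0.6173, -0.0004], [-0.002, -0.0019, -1.0]]
[ 0.011 -0.027  0.019] yaw y -38.12 [-1.800e-01 -4.122e+01  7.580e+00 -1.775e+01 -6.000e-02  2.000e-02
 -3.700e-01]
L 24 (266, 293) (309, 386) pinch yaw -16.54
R 17 (331, 290) (353, 380) pinch yaw -17.95
jaw yaw -37.96 tz 0.032 open 0.0359 t 17.35
```

Request:
arm_command(rows=[[[0, 0, 0.06], [0, 0, 0], 0.42], [[0, 0, 0.06], [0, 0, 0], 0.42], [[0, 0, 0], [0, 0, 0], 0.42]])

```text
time: 17.6
position: [0.5689, 0.001, 0.1036]
tool_rot: [[0.709, 0.705, -0.0], [0.705, -0.709, -0.0], [-0.0, -0.0, -1.0]]
force: [0.6, 0.5, -0.2]
opening: 0.0358
grip_force: 0.4
```

```bash
python3 t.py;python3 bar.py
```

```text
{'time': 17.6, 'q': [-32.8065, 29.4432, 38.132, 111.2286, -24.2927, 47.4994, -26.6286], 'position': [0.5689, 0.001, 0.1036], 'force': [0.5797, 0.4812, -0.2285], 'opening': 0.0358, 'grip_force': 0.4425}
[[0.7089, 0.7053, -0.0003], [0.7053, -0.7089, -0.0002], [-0.0004, -0.0, -1.0]]
[ 0.03  -0.204  0.011] yaw y -45.14 [-4.000e-02 -4.097e+01  8.070e+00 -1.701e+01  2.000e-02  2.700e-01
 -3.800e-01]
L 22 (258, 302) (310, 383) pinch yaw -17.33
R 15 (324, 290) (345, 383) pinch yaw -17.79
jaw yaw -45.02 tz 0.006 open 0.0357 t 17.65
```

Request:
arm_command(rows=[[[0, 0, 0.05], [0, 0, 0], 0.42], [[0, 0, 0.05], [0, 0, 0], 0.42], [[0, 0, 0], [0, 0, 0], 0.42]])

```text
time: 17.9
position: [0.569, 0.0011, 0.1036]
tool_rot: [[0.777, 0.629, -0.0], [0.629, -0.777, -0.0], [-0.001, 0.0, -1.0]]
force: [1.0, -0.4, -1.1]
opening: 0.0362
grip_force: 4.7
```

```bash
python3 t.py;python3 bar.py
```

```text
{'time': 17.9, 'q': [-33.8872, 29.8719, 39.69, 111.2738, -25.3866, 47.8059, -31.4634], 'position': [0.569, 0.0011, 0.1036], 'force': [1.0238, -0.3668, -1.0888], 'opening': 0.0362, 'grip_force': 4.6699}
[[0.7772, 0.6293, -0.0003], [0.6293, -0.7772, -0.0005], [-0.0006, 0.0001, -1.0]]
[-0.072 -0.228  0.243] yaw y -51.0 [ 1.000e-02 -4.112e+01  8.510e+00 -1.707e+01 -1.500e-01  3.000e-01
 -5.300e-01]
L 22 (260, 290) (310, 383) pinch yaw -22.47
R 15 (323, 290) (370, 341) pinch yaw -22.59
jaw yaw -50.93 tz 0.213 open 0.036 t 17.95
```

Request:
arm_command(rows=[[[0, 0, 0.06], [0, 0, 0], 0.42], [[0, 0, 0.06], [0, 0, 0], 0.42], [[0, 0, 0], [0, 0, 0], 0.42]])

```text
time: 18.2
position: [0.5686, 0.0013, 0.1035]
tool_rot: [[0.85, 0.526, -0.001], [0.526, -0.85, 0.0], [-0.001, -0.001, -1.0]]
force: [-0.3, 0.2, -0.0]
opening: 0.0359
grip_force: 0.0
```

```bash
python3 t.py;python3 bar.py
```

```text
{'time': 18.2, 'q': [-35.1855, 30.4307, 41.6088, 111.3561, -26.7989, 48.2545, -37.3859], 'position': [0.5686, 0.0013, 0.1035], 'force': [-0.3339, 0.2462, -0.0118], 'opening': 0.0359, 'grip_force': 0.0}
[[0.8504, 0.5261, -0.0012], [0.5261, -0.8504, 0.0001], [-0.001, -0.0007, -1.0]]
[ 0.044 -0.033 -0.031] yaw y -58.26 [-1.000e-01 -4.066e+01  8.810e+00 -1.753e+01 -3.000e-02 -2.000e-02
 -3.000e-01]
L 31 (272, 290) (302, 389) pinch yaw -45.17
R 31 (333, 290) (348, 383) pinch yaw -46.52
jaw yaw -58.17 tz 0.003 open 0.0359 t 18.25
```

The bar snapped from pinch yaw -17° to -46° and the torque fell to zero, so that is one click of 29°. I'll open and rise, then look at the canister before regrasping it.

Request:
arm_command(rows=[[[0, 0, 0], [0, 0, 0], 0.7], [[0, 0, 0], [0, 0, 0], 1], [[0, 0, 0], [0, 0, 0], 1], [[0, 0, 0], [0, 0, -0.06], 1], [[0, 0, 0], [0, 0, -0.11], 1], [[0, 0, 0], [0, 0, -0.11], 1], [[0, 0, 0], [0, 0, -0.11], 1], [[0, 0, 0], [0, 0, -0.11], 1]])

```text
time: 18.92
position: [0.5688, 0.001, 0.2301]
tool_rot: [[0.851, 0.526, -0.0], [0.526, -0.851, 0.0], [-0.0, -0.0, -1.0]]
force: [0.9, -0.6, 0.2]
opening: 0.0853
grip_force: 0.0
```

Request:
arm_command(rows=[[[0, 0, -0.11], [0, 0, 0], 1], [[0, 0, -0.11], [0, 0, 0], 1], [[0, 0, -0.11], [0, 0, 0], 1], [[0, 0, -0.11], [0, 0, 0], 1], [[0, 0, -0.11], [0, 0, 0], 1], [[0, 0, -0.11], [0, 0, 0], 1], [[0, 0, -0.11], [0, 0, 0], 1], [[0, 0, -0.11], [0, 0, 0], 1]])

```text
time: 19.58
position: [0.5689, 0.0011, 0.2288]
tool_rot: [[0.09, 0.996, -0.0], [0.996, -0.09, 0.0], [0.0, -0.0, -1.0]]
force: [-0.9, 0.0, -0.2]
opening: 0.0851
grip_force: 0.0
```

Request:
arm_command(rows=[[[0, 0, -0.11], [0, 0, 0], 1], [[0, 0, -0.11], [0, 0, 0], 1], [[0, 0, 0], [0, 0, 0], 1], [[0, 0, 0], [0, 0, 0], 1]])

```text
time: 19.92
position: [0.569, 0.001, 0.2288]
tool_rot: [[-0.131, 0.991, -0.0], [0.991, 0.131, 0.0], [0.0, 0.0, -1.0]]
force: [0.9, -0.0, -0.4]
opening: 0.0852
grip_force: 0.0
```

```bash
python3 t.py; python3 - <<'E'
from h import *
c=optics.calibration("wrist");im=cv2.cvtColor(optics.snapshot("wrist"),cv2.COLOR_RGB2GRAY);cv2.imwrite("pics/w10.png",im)
print("cap px",pix("wrist",[.5693,.0013,.128],c))
m=((im>128)&(im<=255)).astype(np.uint8)
for y in range(184,286,6): print(y,' '.join('%3d'%v for v in im[y,256:372:4]))
E
```

```text
{'time': 19.9167, 'q': [-30.1173, 18.6526, 32.8035, 104.2652, -11.5189, 60.4004, 14.5746], 'position': [0.569, 0.001, 0.2288], 'force': [0.8792, -0.0058, -0.3995], 'opening': 0.0852, 'grip_force': 0.0}
[[-0.1311, 0.9914, -0.0], [0.9914, 0.1311, 0.0004], [0.0004, 0.0, -1.0]]
[0.028 0.028 0.004] yaw y 7.53 [ 1.100e-01 -3.687e+01  4.540e+00 -2.232e+01  1.000e-02  0.000e+00
  1.000e-01]
cap px [311.75238507 241.68874802]
184  95  94  96  92  85  72  59  51  46  44  44  44  44  45  45  46  46  48  50  50  50  55  57  59  61  64  66  69 130
190  84  43  43  46  46  46  45  45  47  46  46  45  46  47  47  47  47  48  50  51  52  52  57  56  58  61  65  68 129
196 117  43  43  46  46  45  56  83  86  85  83  82  83  81  81  77  78  76  78  77  74  74  71  57  55  57  61  64 122
202 134  45  44  45  47  47 124 133 132 134 130  83  45  60  67  61  57  60 105 139 139 137 136 107  55  54  57  59 118
208 137  60  43  45  47  47 125 134 123  52  79  83  84  85  85  85  86  85  35  14  92 143 141 110  56  55  55  56 102
214 138  93  44  45  47  47 125 103  71  81  81  82  83  83  84  77  19   3   9
[... 660 characters left out ...]
  67  69  11  17  16  17  16  17  17  18  17  18  18  16  49  80  81  74 135  90  95  96  98  98  99
256 139 139 140  98  96  92  72  15  16  15  16  15  16  15  16  18  68  79  79  80  75 137 138 106 118 125 129 129 132
262 140 140 142  99  95  96 113 104  13  16  14  14  15  28  74  78  77  75  84 132 138 137 138 133 136 136 134 131 133
268 140 140 142 136 140 136 140 144 130  19  14  86 139 141 136 141 139 139 137 136 134 135 136 135 137 136 136 134 134
274 140 139 140 142 144 139 143 143 139 141 141 140 139 140 138 141 138 139 135 136 135 139 134 136 139 134 134 135 134
280 140 138 140 141 143 138 144 142 139 140 141 140 138 140 140 142 138 137 136 134 136 139 134 138 139 133 134 135 135
```

The canister's edges (columns 280 and 347, front row ≈199) are square to the jaws and centred. I'll descend to TCP z ≈ 0.064 and grip the body.

Request:
arm_command(rows=[[[0, 0, 0], [0, 0, 0.06], 1], [[0, 0, 0], [0, 0, 0.13], 1], [[0, 0, 0], [0, 0, 0.13], 1], [[0, 0, 0], [0, 0, 0.13], 1], [[0, 0, 0], [0, 0, 0.12], 1], [[0, 0, 0], [0, 0, 0.09], 1], [[0, 0, 0], [0, 0, 0], 1], [[0, 0, 0], [0, 0, 0], 1]])

```text
time: 20.63
position: [0.5686, 0.0011, 0.0632]
tool_rot: [[-0.133, 0.991, -0.002], [0.991, 0.133, -0.001], [-0.0, -0.002, -1.0]]
force: [-0.0, 0.3, 0.3]
opening: 0.0853
grip_force: 0.0
```

Request:
arm_command(rows=[[[0, 0, 0], [0, 0, 0], 0.5], [[0, 0, 0], [0, 0, 0], 0.5], [[0, 0, 0], [0, 0, 0], 0.3], [[0, 0, 0], [0, 0, 0], 0.3], [[0, 0, 0], [0, 0, 0], 0.3], [[0, 0, 0], [0, 0, 0], 0.3], [[0, 0, 0], [0, 0, 0], 0.3], [[0, 0, 0], [0, 0, 0], 0.3]])

```text
time: 21.3
position: [0.5698, 0.0011, 0.0663]
tool_rot: [[-0.134, 0.991, 0.002], [0.991, 0.134, 0.001], [0.001, 0.002, -1.0]]
force: [-3.6, 0.3, 7.7]
opening: 0.0552
grip_force: 61.2
```

```bash
python3 t.py
```

```text
{'time': 21.3, 'q': [-24.8164, 30.475, 27.2217, 112.1438, -20.4077, 41.9367, 22.2056], 'position': [0.5698, 0.0011, 0.0663], 'force': [-3.5615, 0.2743, 7.6929], 'opening': 0.0552, 'grip_force': 61.1783}
[[-0.1335, 0.991, 0.0023], [0.991, 0.1335, 0.0011], [0.0008, 0.0024, -1.0]]
[-0.132  0.634  0.017] yaw y 7.67 [ -0.09 -40.17   5.39 -16.23  -0.21  -0.84  -0.  ]
```

Request:
arm_command(rows=[[[0, 0, 0], [0, 0, -0.04], 0.3], [[0, 0, 0], [0, 0, -0.08], 0.3], [[0, 0, 0], [0, 0, -0.08], 0.3], [[0, 0, 0], [0, 0, -0.08], 0.3], [[0, 0, 0], [0, 0, -0.08], 0.3], [[0, 0, 0], [0, 0, -0.03], 0.3], [[0, 0, 0], [0, 0, 0], 0.3], [[0, 0, 0], [0, 0, 0], 0.3]])

```text
time: 21.97
position: [0.5687, 0.0016, 0.1613]
tool_rot: [[-0.134, 0.991, -0.0], [0.991, 0.134, 0.001], [0.001, 0.0, -1.0]]
force: [-0.2, -0.2, -4.4]
opening: 0.055
grip_force: 63.3
```

```bash
python3 - <<'E'
from h import *
s=st();p=s['position']
go([.4958,-.2707,p[2]],-1)
# tray orientation & square centre from outer tray edge in clean top picture
im=cv2.imread("pics/top0.png");hsv=cv2.cvtColor(im,cv2.COLOR_BGR2HSV);g=cv2.cvtColor(im,cv2.COLOR_BGR2GRAY)
sub=g[255:292,386:422].astype(float)
# line centres: darkest column/row per line segment
def fit(pts):
    w=np.array([plane("top",u,v,.004)[:2] for u,v in pts],np.float32);d=cv2.fitLine(w,cv2.DIST_HUBER,0,1e-4,1e-4).ravel();return d
def cen(v,i0): w=np.clip(v.max()-v-20,0,None);return i0+(w*np.arange(len(v))).sum()/w.sum()
L=fit([(cen(g[y,387:395].astype(float),387),y) for y in range(264,281)]);R=fit([(cen(g[y,413:421].astype(float),413),y) for y in range(264,281)])
T=fit([(x,cen(g[255:263,x].astype(float),255)) for x in range(396,412)]);B=fit([(x,cen(g[282:290,x].astype(float),282)) for x in range(396,412)])
for n,d in zip("LRTB",(L,R,T,B)): print(n,d.round(4),"yaw",np.degrees(np.arctan2(d[1],d[0])).round(1))
print("centre",(L[2:]+R[2:]+T[2:]+B[2:])/4, "size",L[3]-R[3],T[2]-B[2])
E
```

```text
{'time': 21.9667, 'q': [-28.5262, 23.088, 31.345, 108.319, -14.9141, 52.6292, 17.6345], 'position': [0.5687, 0.0016, 0.1613], 'force': [-0.1829, -0.2022, -4.4371], 'opening': 0.055, 'grip_force': 63.2653}
[[-0.1342, 0.9909, -0.0], [0.9909, 0.1342, 0.0006], [0.0006, 0.0, -1.0]]
shift [-1.04e+00 -4.35e-01 -1.00e-03] maxrows 6.759752304286684
turn [ 0.     -0.0005  0.1453] deg [ 0.   -0.03  8.72]
L [ 0.9989  0.0473  0.4983 -0.2343] yaw 2.7
R [ 0.999   0.0457  0.496  -0.3064] yaw 2.6
T [ 0.0143 -0.9999  0.5309 -0.2719] yaw -89.2
B [ 0.0383 -0.9993  0.459  -0.2661] yaw -87.8
centre [ 0.49605352 -0.26967686] size 0.07219003 0.071988106
```

Request:
arm_command(rows=[[[0, 0, 0], [-0.13, -0.054, 0], 0.3], [[0, 0, 0], [-0.13, -0.054, 0], 0.3], [[0, 0, 0], [-0.13, -0.054, 0], 0.3], [[0, 0, 0], [-0.13, -0.054, 0], 0.3], [[0, 0, 0], [-0.13, -0.054, 0], 0.3], [[0, 0, 0], [-0.13, -0.054, 0], 0.3], [[0, 0, 0], [-0.13, -0.054, 0], 0.3], [[0, 0, 0], [-0.13, -0.054, 0], 0.3]])

```text
time: 22.63
position: [0.4952, -0.2716, 0.1596]
tool_rot: [[-0.134, 0.991, -0.003], [0.991, 0.134, 0.001], [0.002, -0.003, -1.0]]
force: [0.8, -0.4, -3.6]
opening: 0.0556
grip_force: 63.2
```

Request:
arm_command(rows=[[[0, 0, 0.095], [0, 0, 0], 0.3], [[0, 0, 0], [0, 0, 0], 0.3], [[0, 0, 0], [0, 0, 0], 0.3], [[0, 0, 0], [0, 0, 0], 0.3]])

```text
time: 22.97
position: [0.497, -0.269, 0.1601]
tool_rot: [[-0.039, 0.999, -0.002], [0.999, 0.039, 0.002], [0.002, -0.002, -1.0]]
force: [0.5, 0.5, -4.1]
opening: 0.0556
grip_force: 63.4
```

```bash
python3 - <<'E'
from h import *
s=st();p=s['position'];R=s['tool_rot'];go([.496,-.270,p[2]],2)
c=optics.calibration("wrist");im=cv2.cvtColor(optics.snapshot("wrist"),cv2.COLOR_RGB2GRAY);cv2.imwrite("pics/w11.png",im)
t=[.496,-.27,.004]
for dx,dy in ((-.035,-.035),(-.035,.035),(.035,.035),(.035,-.035)):
    print("expect line corner",pix("wrist",np.array(t)+[dx*1-dy*.03,dy,0],c).round(1))
for y in range(120,225,5): print(y,' '.join('%3d'%v for v in im[y,210:420:6]))
E
```

```text
{'time': 22.9667, 'q': [-3.27, 23.7154, 35.7973, 108.9249, -17.1944, 52.8804, 43.006], 'position': [0.497, -0.269, 0.1601], 'force': [0.4676, 0.5211, -4.0699], 'opening': 0.0556, 'grip_force': 63.4135}
[[-0.0389, 0.9992, -0.0019], [0.9992, 0.0389, 0.0017], [0.0018, -0.0019, -1.0]]
shift [-0.004 -0.004  0.   ] maxrows 0.03448563596643571
turn [-0.0018 -0.0017  0.0038] deg [-0.11 -0.1   0.23]
expect line corner [269.6 261.1]
expect line corner [267.8 180.2]
expect line corner [353.7 183.5]
expect line corner [350.5 264.1]
120 153 158  93  73 136 142 157 168 162 167 173 179 180 179 179 186 181 187 181 181 182 184 181 178 175 168 162 133 120 107  98  97  92  93 100
125 153 158  98  78 176 175 180 185 178 184 184 185 185 185 189 192 188 191 190 185 187 186 187 191 192 196 189 196 194 191 193 187 198 190 199
130 152 159  94  76 182 180 182 180 183 182 193 191 189 188 189 188 186 191 191 193 196 183 193 192 194 198 194 192 196 197 196 190 195 194 186
135 152 159  97  73 184 179 182 182 177 178 181 188 177 183 180 186 187 178 184 182 183 193 194 194 191 190 197 196 199 194 193 195 198 209 18
[... 1749 characters left out ...]
 181 186 184 186 179 173  92 177 178 186 183 184 181 183 188 176 184 189 187 187  80 177 185 188 190 190 188 201 191 195 139
205 155 156 133  97 189 188 176 185 181 173  91 180 188 183 176 189 186 186 187 186 181 185 180 184  80 188 190 189 192 193 195 194 196 195  38
210 155 157 136 103 180 180 182 180 177 180  92 182 185 181 177 183 185 185 186 184 184 184 178 187  76 190 188 187 189 188 187 196 192 197  49
215 154 157 147 108 176 177 183 183 182 182  71 173 171 185 188 181 183 184 187 181 187 193 180 183  70 193 186 188 183 188 188 196 196 184 115
220 154 156 148 115 178 180 179 181 189 167  51  89  89 106 108 101 120 121 126 124 140 148 148 150  66 184 179 192 184 181 189 189 191 156 179
```

The square's lines appear at columns 270 and 354, row ≈181, where predicted to within 1 mm. I'll nudge by 1 mm and lower.

Request:
arm_command(rows=[[[0, 0, 0], [-0.004, -0.004, 0], 0.3], [[0, 0, 0], [0, 0, 0.06], 0.3], [[0, 0, 0], [0, 0, 0.07], 0.3], [[0, 0, 0], [0, 0, 0.07], 0.3], [[0, 0, 0], [0, 0, 0.07], 0.3], [[0, 0, 0], [0, 0, 0.05], 0.3], [[0, 0, 0], [0, 0, 0.03], 0.3], [[0, 0, 0], [0, 0, 0], 0.3]])

```text
time: 23.68
position: [0.4953, -0.2708, 0.0723]
tool_rot: [[-0.036, 0.999, -0.003], [0.999, 0.036, 0.001], [0.001, -0.003, -1.0]]
force: [-0.1, 0.9, -5.0]
opening: 0.0552
grip_force: 63.4
```

Request:
arm_command(rows=[[[0, 0, 0], [0, 0, 0.005], 0.3], [[0, 0, 0], [0, 0, 0.005], 0.3], [[0, 0, 0], [0, 0, 0], 0.3], [[0, 0, 0], [0, 0, 0], 0.3]])

```text
time: 24.02
position: [0.4964, -0.2721, 0.072]
tool_rot: [[-0.035, 0.999, 0.001], [0.999, 0.035, -0.0], [-0.0, 0.001, -1.0]]
force: [-0.3, 0.0, -4.2]
opening: 0.055
grip_force: 63.4
```

Request:
arm_command(rows=[[[0, 0, 0], [0.007, 0, 0], 0.3], [[0, 0, 0], [0, 0, 0.008], 0.3], [[0, 0, 0], [0, 0, 0.008], 0.3], [[0, 0, 0], [0, 0, 0.006], 0.3], [[0, 0, 0], [0, 0, 0], 0.3], [[0, 0, 0], [0, 0, 0], 0.3]])

```text
time: 24.52
position: [0.4959, -0.27, 0.0663]
tool_rot: [[-0.035, 0.999, 0.0], [0.999, 0.035, 0.001], [0.001, 0.0, -1.0]]
force: [-2.6, 1.2, 4.4]
opening: 0.0554
grip_force: 64.0
```

Contact (force z went from -4.2 to +4.4). I'll release and retreat.

Request:
arm_command(rows=[[[0, 0, 0], [0, 0, 0], 0.8], [[0, 0, 0], [0, 0, 0], 1], [[0, 0, 0], [0, 0, 0], 1], [[0, 0, 0], [0, 0, 0], 1], [[0, 0, 0], [0, 0, 0], 1], [[0, 0, 0], [0, 0, -0.06], 1], [[0, 0, 0], [0, 0, -0.12], 1], [[0, 0, 0], [0, 0, -0.12], 1]])

```text
time: 25.18
position: [0.495, -0.2698, 0.1406]
tool_rot: [[-0.035, 0.999, -0.003], [0.999, 0.035, 0.001], [0.001, -0.003, -1.0]]
force: [1.5, 0.7, 0.3]
opening: 0.0858
grip_force: 0.0
```

Request:
arm_command(rows=[[[0, 0, 0], [0, 0, -0.12], 1], [[0, 0, 0], [0, 0, -0.12], 1], [[0, 0, 0], [0, 0, -0.12], 1], [[0, 0, 0], [0, 0, 0], 1], [[0, 0, 0], [0, 0, 0], 1]])

```text
time: 25.6
position: [0.4968, -0.2707, 0.2325]
tool_rot: [[-0.035, 0.999, 0.004], [0.999, 0.035, -0.001], [-0.001, 0.004, -1.0]]
force: [-0.2, 0.2, -0.9]
opening: 0.0854
grip_force: 0.0
```

```bash
python3 - <<'E'
from h import *
s=st();R=s['tool_rot']
c=optics.calibration("wrist");im=cv2.cvtColor(optics.snapshot("wrist"),cv2.COLOR_RGB2GRAY);cv2.imwrite("pics/w12.png",im)
print("exp top corners",[pix("wrist",[.496+a,-.27+b,.104],c).round(1).tolist() for a,b in((-.028,-.028),(-.028,.028),(.028,.028),(.028,-.028))])
print("exp line corners",[pix("wrist",[.496+a,-.27+b,.004],c).round(1).tolist() for a,b in((-.035,-.035),(-.035,.035),(.035,.035),(.035,-.035))])
print("exp flange ctr",pix("wrist",[.496,-.27,.107],c).round(1))
for y in range(180,300,5): print(y,' '.join('%3d'%v for v in im[y,256:372:4]))
E
```

```text
{'time': 25.6, 'q': [-5.8585, 18.8199, 38.4807, 104.8039, -13.3879, 60.7065, 39.7037], 'position': [0.4968, -0.2707, 0.2325], 'force': [-0.1829, 0.1955, -0.949], 'opening': 0.0854, 'grip_force': 0.0}
[[-0.035, 0.9994, 0.004], [0.9994, 0.0351, -0.001], [-0.0011, 0.004, -1.0]]
exp top corners [[272.7, 263.1], [273.1, 192.5], [348.5, 195.1], [344.0, 265.4]]
exp line corners [[275.2, 234.7], [276.0, 167.9], [345.8, 170.3], [342.0, 236.9]]
exp flange ctr [309.5 231. ]
180 162 155 158 160 152  36 148  43  42  43  43  42  43  43  44  46  51  53  55  56  62 133 137  85 157 163 164 160 165
185 156 158 159 152 146  41 138  45  44  45  44  45  45  45  46  47  49  52  56  57  59 114 126  92 156 160 161 161 168
190 152 153 153 154 148  30  51  47  47  45  46  45  46  46  46  48  49  52  55  58  59  63 123  89 161 158 160 163 164
195 156 163 153 159 150  40  82  96  92  93  90  92  91  90  89  89  90  89  91  90  90  89  71  92 164 159 160 157 157
200 154 158 160 160 150  77 127 126 130 128 100  50  51  67  64  55  47  89 133 137 131 129 119  98 156 155 162 156 156
205 154 151 152 150 148  79 129 
[... 1547 characters left out ...]
 146 154 151 156 150 145 150 155 154 156 157 155 160 147 156 160 156 152 151 149 155 154 151 151 159
275 155 153 154 152 155 154 158 155 155 158 155 151 155 150 152 152 148 150 149 150 147 151 153 154 153 149 156 151 157
280 152 151 150 149 148 153 156 151 151 156 155 154 154 152 151 154 153 150 147 157 157 153 152 151 153 151 156 160 157
285 146 148 148 155 154 151 154 114  27  33  29  30  30  30  30  30  29  29  29  29  30  29  27  26  26  24  24  24  25
290 149 151 152 156 154 153 153 113  86 153 151 157 154 150 155 158 151 157 149 149 152 152 154 150 153 152 148 151 154
295 157 151 153 156 154 155 157 117  86 152 160 154 148 155 158 155 149 152 151 148 147 148 151 154 147 147 148 148 154
```

The canister's top face spans columns 276-346 and rows 195-263, centred on the predicted place to within about 1.5 mm. It is square to the lines and released, so I'm handing in.

```bash
python3 -c "
from rig import ticket
print(ticket.sign_off())"
```

```text
the job is handed in; nothing more can be done
None
```

The job is handed in (result not reported back): by my measurements the canister's cap is home with one click, and it stands released in the drawn square, about 1–2 mm off centre, with jar, bowl and spoon not touched.

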